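Clearance run along the new platform

ROBOT

A 6-joint arm with a two-finger parallel gripper is mounted at the origin on the work surface; the furniture and walls round the work are solid. World frame = base frame: x ahead of the robot, y to its left, z up, the work surface at z = 0. Lengths are in m, angles in rad, forces in N, time in s.
With the tool pointing down it reaches from about 0.425 to 0.95 m from the base axis. Payload 3.5 kg.
Tool frame: the origin (TCP) lies at the very end of the fingers, on their centre line; the grasp point (between the pads) lies 19 mm behind it; z points along the fingers, y is the line along which they close (so a half turn about z gives the same grasp; the last joint's range is limited). The gripper opens to 85 mm and grips with 20 to 120 N. Pads are 22 mm wide; open, the fingers measure 114 mm over their backs; the gripper's body (76 mm by 85 mm) begins 54 mm behind the grasp point. The pads swing forward as they close: fully open they stand 13 mm farther back than shut.
Start: joints at [-1.291, 0.286, 1.577, -0, 1.279, -0.15], TCP at [0.281, -0.614, 0.231] pointing down, gripper open.
Joint ranges: [-2.77, 2.77], [-0.9, 2.22], [0.21, 2.48], [-1.53, 4.67], [0.24, 2.81], [-2.84, 2.84]. Speed limits (rad/s): [2.79, 2.79, 3.14, 3.14, 3.14, 3.14].

INTERFACE

Orientations are given as a unit quaternion [x, y, z, w].
In Python, from plant import ctrl gives the robot as it stands.
- The arm moves only by the tool carry_out, never from a script. Its argument "deltas" is one flat list of numbers, 6 for each row, row after row: the shift along the tool's x, y, z in m, then the turn, a rotation vector about the tool's x, y, z in rad. A call has 1 to 5 rows; each row is the pose to reach, as a shift and turn from the pose commanded when the call began, along the tool's axes at that moment; what a row does not reach only later rows make up. A row lasts 1/8 s, in which the tool goes at most 62.5 mm and 10.7 degrees, less where a joint would pass 70% of its speed; a pose out of reach is approached as far as the arm can. A call with a gripper value outside its range is refused whole. "grip" is the opening in per cent of the stroke, from 0 (shut) to 100 (fully open), set as the call begins (left out, the last holds). The fingers move at their own pace and stop on an object; "grip_force" is the grip in N (left out, the last holds). Time passes only in rows, so rows that repeat a pose let the fingers close. It gives the time, the measured TCP pose, the force, the opening and the grip force at its end, in the units of the state.
- ctrl.get_state(): the state, without advancing time (a new reading comes with each control period).
- ctrl.read_camera(name): name is "side" or "top" or "wrist"; returns (picture, depth): 400x640x3 uint8, red, green, blue; 400x640 float32, m along the optical axis (not along the pixel's ray), 0 where there is no reading.
- ctrl.camera_model(name): a dict with "intrinsics" (3x3 intrinsics, pixels), "extrinsics" (4x4, takes a point from world to camera coordinates); the wrist camera has in their place "hand_eye" (4x4, takes a point from camera to tool coordinates, whose origin is the TCP and whose axes are the flange's). Camera axes: x right, y down, z forward; pixel columns grow to the right and rows downward; lengths in m; the calibration is good to about 2 mm. A picture is of the moment at which its call begins: read the wrist's pose just before it. camera_model takes no time and is no camera call.
- ctrl.sign_off(): hands the job in; it is judged then, once.
Trained networks look in the newest picture that a camera, given by its name, has taken for a name from the list of things; names that differ only in an ending like _2 or _b are one class to them, and where a whole thing is asked for, a point or a joint stands for the part that bears it (a point fixed in the world has none). Each returns a list of dicts, best first, with "score" (0 to 1); they miss things now and then, are a little off and sometimes report something else, mostly with a low value. They report only what shows in the picture. A call takes as long as a camera call.
- ctrl.find_in(camera, query): "uv" ([column, row] in pixels, amid what is visible of it).
The state is a dict: "time": time; "qpos": joint angles; "dq": joint speeds; "joint_efforts": joint torques, N m; "eef_pos": TCP position; "tcp_rot": TCP orientation; "contact_force": force on the tool from outside, world axes, zero at the start; "wrist_torque": the same for the moment, N m; "opening": opening from 0.0 (shut) to 1.0 (fully open); "finger_force": force on a finger pad.
Only numpy, scipy, OpenCV 4.12 (cv2) and the standard library are available. Lean on these libraries where they do the work, as an engineer would, in place of code of your own. Each camera call takes 0.05 s, during which the arm holds its last target. There are 200 camera calls.

TASK

Check the new platform for clearance: slide the gauge trolley gently along the siding from the left end towards the buffer stop until it comes up against a paving plate that juts out too far, back it off a couple of centimetres, then push that plate out over the platform's rear edge until you can grip it there, lift it off and lay it flat on the brown carton, to be trimmed later. Carry on like this, finding each tight spot with the gauge before touching the plate (two or three plates are too deep), and finish with the gauge run all the way to the buffer stop. Leave the plates that fit, the glue bottle, the jar and the sanding block where they are.

Things in the scene. Friction and masses are not known exactly. Their poses are not given: they have to be found in the camera images.
- line: fixed plywood module, 395 mm long, 10 mm thick, with a straight siding track (rail tops 22 mm up) and beyond it a platform. Origin on the board (z = 0) under the middle of the track, level with the platform's middle. x points across the track to the platform (away from the robot), y along the track, z up. A buffer stop closes the track's -y end
- deck (a point): middle of the platform's flat wooden deck, 28 mm above the board, at x = 78 mm, y = 0 of line, same axes. The deck runs 50 mm to the front edge (-x, at the track), 50 mm to the rear edge (+x, a free edge, bare board beyond it) and 121 mm to either end (y)
- battens (a point): top of the middle one of seven battens, at the middle of the deck. Each is 2.4 mm wide, stands 4.5 mm above the deck and runs from front edge to rear edge; they lie 40 mm apart along y (middle one at y = 0) and part the deck into six bays, open at front and rear, with middles at y = 100, 60, 20, -20, -60, -100 mm. One paving plate fits a bay with 2 mm of play sideways
- gauge (a joint): clearance gauge, a small trolley that stays on the track and slides along it: 0 = at the +y (left) end, 0.280 m = at the buffer stop; grows towards -y. It moves freely (about 0.5 N of friction) until its profile plate meets something. Handle: an upright wooden rib (gauge_grip) behind the profile plate
- gauge_grip (a point): top of the gauge's wooden rib, at its middle, 73 mm above the board. The rib is 14 mm thick across the track, 44 mm long along it and free to grip on both sides down to 34 mm above the board; its middle is 29 mm behind the profile plate's leading face
- gauge_face (a point): middle of the leading (-y) face of the gauge's profile plate, an upright aluminium plate 4 mm thick, 48 mm wide (it passes the platform's front edge with 4 mm to spare), from 27 to 73 mm above the board. The point is 34 mm above the board, on the track's middle line, at y = 145 mm minus the joint value on the axes of line
- carton: flat brown cardboard carton, 302 x 227 mm and 55 mm high, loose, to the right of the platform; origin under its centre, its own y axis along the 302 mm side
- glue: white glue bottle with a pointed red cap, 34 x 52 x 126 mm, upright some way behind the platform; bystander; origin under its centre
- jar: clear jar with a red lid, 65 mm across, 99 mm high, upright some way behind the platform; bystander; origin under its centre
- sander: brown sanding block, 41 x 69 x 26 mm, on the robot's side of the track; bystander; origin under its centre
- deep_1: too-deep paving plate, first in the gauge's way (may be absent): 112 x 35.6 x 6 mm, grey, 50 g, loose in bay 1 or 2 from the +y end, rear edge about flush with the platform's, front jutting out about 12 mm over the track side. Origin on its underside, on the centre line, 50 mm from the rear and 62 mm from the front edge; x to the rear, y across its width
- deep_2: too-deep paving plate, second in the gauge's way (may be absent): 112 x 35.6 x 6 mm, grey, 50 g, loose in bay 3 or 4 from the +y end, rear edge about flush with the platform's, front jutting out about 12 mm over the track side. Origin on its underside, on the centre line, 50 mm from the rear and 62 mm from the front edge; x to the rear, y across its width
- deep_3: too-deep paving plate, third in the gauge's way (may be absent): 112 x 35.6 x 6 mm, grey, 50 g, loose in bay 5 or 6 from the +y end, rear edge about flush with the platform's, front jutting out about 12 mm over the track side. Origin on its underside, on the centre line, 50 mm from the rear and 62 mm from the front edge; x to the rear, y across its width
- good_1: paving plate that fits: 100 x 35.6 x 6 mm, grey, in the other one of bays 1 and 2, about flush with both platform edges and clear of the gauge; to stay there. Origin on its underside at its centre; x to the rear, y across its width
- good_2: paving plate that fits: 100 x 35.6 x 6 mm, grey, in the other one of bays 3 and 4, about flush with both platform edges and clear of the gauge; to stay there. Origin on its underside at its centre; x to the rear, y across its width
- good_3: paving plate that fits: 100 x 35.6 x 6 mm, grey, in the other one of bays 5 and 6, about flush with both platform edges and clear of the gauge; to stay there. Origin on its underside at its centre; x to the rear, y across its width

How it is judged:
By the outcome, as a careful person would: the job done as asked, in the order asked, and still so for the second after the job is handed in, with the robot touching nothing.
Of deep_1, deep_2, deep_3 only 2 to 3 are there at a start; the rules pass over those that are not, and their reading is None.
At some moment in a run one of carton may be knocked a few centimetres aside while the robot is not near it.
Once in a run the grip may slacken for a moment while it holds something.
It also fails if it takes over 210 s, if anything falls off the work surface, if the arm or the gripper's body presses on something with over 40 N, if the wrist force passes 120 N, or if a joint passes its speed limit or range.

## Working session

There is one attempt and no reset: what is moved stays moved. The work goes in short steps, Python scripts to look and compute and a tool call to move; the robot and the scene stay as the last step left them, time stands still between calls to the robot, and variables do not carry over. Pictures are saved under pics/ and viewed, at most 14 in all, crops included, and the job is handed in when it is done.

Besides the shell and the picture viewer there is one more tool, called as name(argument=value, ...) on one line, values as JSON. carry_out: Moves the arm, as the interface text tells. Its arguments: {"type":"object","properties":{"deltas":{"type":"array"},"grip":{"type":"number"},"grip_force":{"type":"number"}},"required":["deltas"]}

```bash
ls; mkdir -p pics
cat > h.py <<'E'
import numpy as np, cv2
from plant import ctrl
from scipy.spatial.transform import Rotation as R
def cam(name):
    s=ctrl.get_state(); im,d=ctrl.read_camera(name); m=ctrl.camera_model(name)
    K=np.array(m['intrinsics'])
    if name=='wrist':
        T=np.eye(4);T[:3,:3]=R.from_quat(s['tcp_rot']).as_matrix();T[:3,3]=s['eef_pos']
        C=T@np.array(m['hand_eye'])
    else: C=np.linalg.inv(np.array(m['extrinsics']))
    return im,d,K,C
def pt(uv,d,K,C,r=2):
    u,v=int(round(uv[0])),int(round(uv[1]))
    w=d[max(0,v-r):v+r+1,max(0,u-r):u+r+1]; z=np.median(w[w>0]) if (w>0).any() else np.nan
    return (C@np.r_[z*(np.linalg.inv(K)@[uv[0],uv[1],1]),1])[:3]
def cloud(d,K,C):
    v,u=np.indices(d.shape); p=np.stack([u,v,np.ones_like(u)],-1)@np.linalg.inv(K).T*d[...,None]
    return p@C[:3,:3].T+C[:3,3]
def px(P,K,C):
    q=np.linalg.inv(C)@np.r_[P,1]; q=K@q[:3]; return q[:2]/q[2]
def save(n,im): cv2.imwrite('pics/'+n,im[...,::-1])
E
python3 - <<'E'
from h import *
s=ctrl.get_state(); print({k:np.round(v,3) for k,v in s.items()})
for c in('top','side'):
    im,d,K,C=cam(c); save(c+'0.png',im); print(c,np.round(C,3).tolist(),np.round(K,1).tolist())
    for q in('line','gauge','gauge_grip','gauge_face','deck','carton','glue','jar','sander','deep_1','good_1'):
        for r in ctrl.find_in(c,q)[:7]: print(q,np.round(r['uv']),round(r['score'],2),np.round(pt(r['uv'],d,K,C),3))
E
```

```text
pics
{'time': np.float64(0.0), 'qpos': array([-1.291,  0.287,  1.578, -0.   ,  1.279, -0.15 ]), 'dq': array([ 0.002, -0.001, -0.001,  0.001, -0.002, -0.001]), 'joint_efforts': array([-0.0000e+00, -4.0598e+01, -2.9263e+01, -0.0000e+00,  6.0000e-03,
        0.0000e+00]), 'eef_pos': array([ 0.281, -0.613,  0.23 ]), 'tcp_rot': array([ 0.977,  0.213, -0.   , -0.001]), 'contact_force': array([ 0.405,  0.316, -0.365]), 'wrist_torque': array([-0.02 , -0.049, -0.079]), 'finger_force': np.float64(0.0), 'opening': np.float64(0.997)}
top [[-0.019, -0.996, 0.086, 0.468], [-1.0, 0.021, 0.018, -0.187], [-0.02, -0.086, -0.996, 1.208], [0.0, 0.0, 0.0, 1.0]] [[458.2, 0.0, 328.6], [0.0, 458.2, 202.3], [0.0, 0.0, 1.0]]
line [299. 235.] 0.84 [ 0.489 -0.087  0.022]
gauge [234. 231.] 0.79 [0.5   0.07  0.073]
gauge_grip [232. 231.] 0.66 [0.5   0.076 0.074]
gauge_face [231. 233.] 0.71 [0.495 0.077 0.073]
deck [298. 229.] 0.73 [ 0.503 -0.084  0.021]
deck [303. 203.] 0.66 [ 0.569 -0.101  0.036]
carton [430. 183.] 0.8 [ 0.612 -0.423  0.057]
carton [307. 203.] 0.24 [ 0.569 -0.11   0.036]
glue [326. 127.] 0.55 [ 
[... 864 characters left out ...]
.98 [0.506 0.066 0.038]
deck [346. 295.] 0.91 [0.505 0.065 0.069]
carton [289. 166.] 0.82 [ 0.625 -0.358  0.057]
carton [312. 220.] 0.28 [ 0.567 -0.176  0.034]
glue [224. 218.] 0.77 [ 0.757 -0.147  0.064]
glue [348. 306.] 0.23 [0.503 0.093 0.074]
jar [345. 298.] 0.73 [0.507 0.066 0.06 ]
jar [216. 270.] 0.65 [0.743 0.021 0.083]
sander [405. 239.] 0.8 [ 0.361 -0.131  0.021]
deep_1 [310. 271.] 0.88 [ 0.57  -0.022  0.035]
deep_1 [313. 256.] 0.86 [ 0.564 -0.064  0.034]
deep_1 [317. 231.] 0.81 [ 0.556 -0.139  0.035]
deep_1 [222. 218.] 0.36 [ 0.76  -0.146  0.063]
good_1 [304. 284.] 0.96 [0.581 0.011 0.035]
good_1 [308. 245.] 0.75 [ 0.574 -0.095  0.035]
good_1 [316. 221.] 0.68 [ 0.558 -0.172  0.036]
```

Run:
```python
from h import *
im,d,K,C=cam('top'); 
save('t1.png',cv2.resize(im[90:320,190:510],(800,575),interpolation=cv2.INTER_CUBIC))
P=cloud(d,K,C); 
# plate tops
m=(abs(P[...,2]-0.034)<0.004)&(P[...,0]>.45)&(P[...,0]<.68)&(P[...,1]>-.25)&(P[...,1]<.1)
q=P[m][:,:2].astype(np.float32); print(len(q),cv2.minAreaRect(q))
m=(abs(P[...,2]-0.056)<0.006)&(P[...,1]<-.24)&(P[...,0]>.4)
q=P[m][:,:2].astype(np.float32); print(len(q),cv2.minAreaRect(q), np.median(P[m][:,2]))
m=(abs(P[...,2]-0.073)<0.005)&(P[...,0]>.42)&(P[...,0]<.6)&(P[...,1]>-.05)
q=P[m][:,:2].astype(np.float32); print(len(q),cv2.minAreaRect(q), np.median(P[m][:,2]))
# rail/track line: plate rear edge fit per column of y
m=(abs(P[...,2]-0.034)<0.004)&(P[...,0]>.45)&(P[...,0]<.68)
for y in np.arange(.05,-.24,-.01):
    s=m&(abs(P[...,1]-y)<.005)
    if s.sum()>5: x=P[s][:,0]; print(round(y,3),np.round([x.min(),x.max(),P[s][:,2].mean()],3))
```

```text
3372 ((0.5477820634841919, -0.07552781701087952), (0.34653645753860474, 0.14795167744159698), 88.41099548339844)
10845 ((0.8025267124176025, -0.4624497890472412), (0.6339626312255859, 0.44641292095184326), 7.869293689727783) 0.05611479275340403
125 ((0.49987199902534485, 0.08695566654205322), (0.051241833716630936, 0.037393976002931595), 87.00081634521484) 0.07334800556293875
0.04 [0.526 0.598 0.034]
0.03 [0.523 0.625 0.035]
0.02 [0.523 0.622 0.035]
0.01 [0.523 0.621 0.035]
-0.0 [0.512 0.621 0.034]
-0.01 [0.512 0.623 0.035]
-0.02 [0.512 0.623 0.035]
-0.03 [0.512 0.621 0.035]
-0.04 [0.511 0.62  0.034]
-0.05 [0.509 0.62  0.035]
-0.06 [0.509 0.62  0.035]
-0.07 [0.508 0.617 0.035]
-0.08 [0.508 0.619 0.034]
-0.09 [0.518 0.617 0.035]
-0.1 [0.518 0.616 0.035]
-0.11 [0.518 0.616 0.035]
-0.12 [0.507 0.616 0.034]
-0.13 [0.507 0.616 0.034]
-0.14 [0.504 0.615 0.035]
-0.15 [0.504 0.615 0.035]
-0.16 [0.504 0.615 0.034]
-0.17 [0.514 0.615 0.035]
-0.18 [0.516 0.615 0.035]
-0.19 [0.514 0.614 0.035]
-0.2 [0.516 0.614 0.034]
-0.23 [0.47  0.5   0.036]
```

View pics/t1.png

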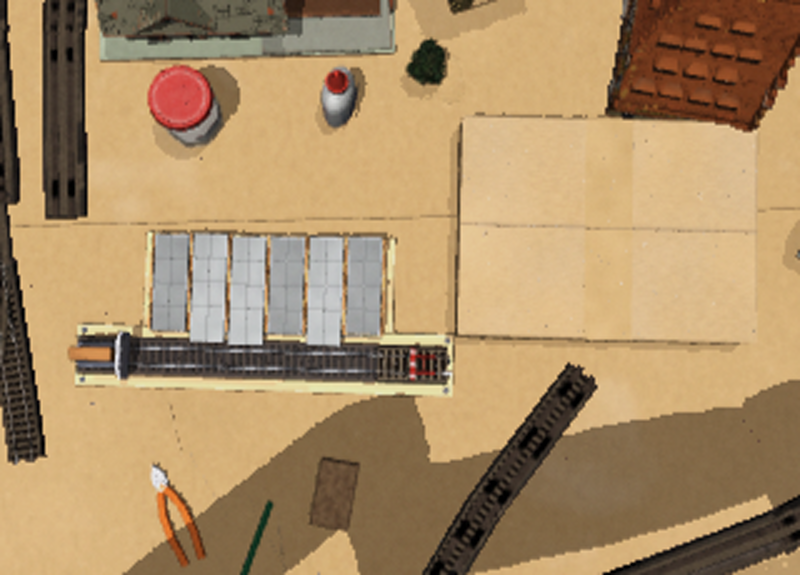

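View pics/side0.png

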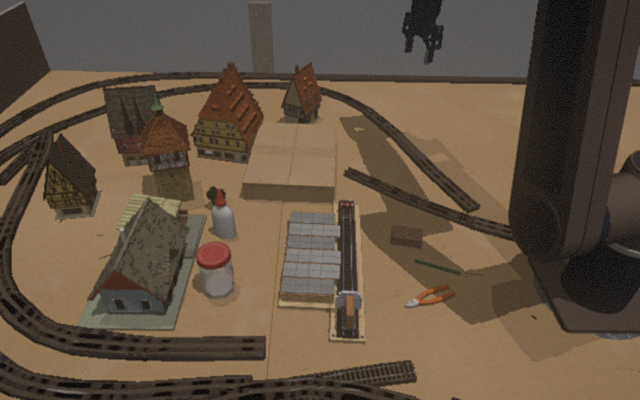

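The top view shows six plates. The ones in bays 2, 3 and 5 (cropped px 210, 247 and 325, all at row 345) jut over the track, the gauge stands at the left end (px 100,355) and the carton is on the right. The side view agrees. I'll move to a hover over the platform next.

```bash
cat >> h.py <<'E'
def plan(wps,start=None):
    """wps: list of (x,y,z,theta) ; prints delta (tool axes) of each leg from the one before"""
    s=ctrl.get_state(); r=R.from_quat(s['tcp_rot']).as_matrix()
    p=np.array(s['eef_pos']) if start is None else np.array(start[:3]); th=np.arctan2(r[1,0],r[0,0]) if start is None else start[3]
    print('now',np.round(p,4),round(th,4),'F',np.round(s['contact_force'],2),'open',round(float(s['opening']),3),'t',round(float(s['time']),2))
    for w in wps:
        d=np.array(w[:3])-p; c,sn=np.cos(th),np.sin(th)
        print(np.round([c*d[0]+sn*d[1], sn*d[0]-c*d[1], -d[2]],4), 'rotz',round(-(w[3]-th),4))
        p=np.array(w[:3]); th=w[3]
E
python3 - <<'E'
from h import *
s=ctrl.get_state(); print(R.from_quat(s['tcp_rot']).as_matrix().round(4).tolist())
plan([(.45,-.40,.25,.43+.37),(.50,-.18,.28,.8+.37),(.50,.0,.28,1.535)])
E
```

```text
[[0.909, 0.4167, -0.0], [0.4167, -0.909, 0.0], [-0.0, -0.0, -1.0]]
now [ 0.2813 -0.6136  0.2313] 0.4298 F [0.04 0.44 0.13] open 0.999 t 1.25
[ 0.2424 -0.1239 -0.0187] rotz -0.3702
[ 0.1927 -0.1174 -0.03  ] rotz -0.37
[ 0.1657 -0.0702 -0.    ] rotz -0.365
```

carry_out(deltas=[0.05,-0.025,-0.004,0,0,-0.074,0.1,-0.05,-0.008,0,0,-0.148,0.15,-0.075,-0.012,0,0,-0.222,0.2,-0.1,-0.016,0,0,-0.296,0.242,-0.124,-0.019,0,0,-0.37], grip=45)

```text
time: 1.88
eef_pos: [0.4508, -0.3984, 0.2508]
tcp_rot: [0.921, 0.391, 0.0, 0.0]
contact_force: [0.7, 0.4, -0.0]
opening: 0.453
finger_force: 0.0
```

carry_out(deltas=[0.04,-0.024,-0.006,0,0,-0.074,0.08,-0.047,-0.012,0,0,-0.148,0.12,-0.07,-0.018,0,0,-0.222,0.16,-0.094,-0.024,0,0,-0.296,0.193,-0.117,-0.03,0,0,-0.37])

```text
time: 2.5
eef_pos: [0.5004, -0.1784, 0.2807]
tcp_rot: [0.833, 0.553, 0.0, 0.0]
contact_force: [-0.3, 0.7, 0.5]
opening: 0.454
finger_force: 0.0
```

carry_out(deltas=[0.04,-0.018,0,0,0,-0.08,0.09,-0.036,0,0,0,-0.16,0.13,-0.056,0,0,0,-0.24,0.166,-0.07,0,0,0,-0.32,0.166,-0.07,0,0,0,-0.365])

```text
time: 3.12
eef_pos: [0.5003, 0.0025, 0.2806]
tcp_rot: [0.718, 0.696, 0.0, 0.0]
contact_force: [-0.6, 0.5, 0.6]
opening: 0.446
finger_force: 0.0
```

Run:
```python
from h import *
plan([])
im,d,K,C=cam('wrist'); save('w1.png',im); print(np.round(C,3).tolist(), d[d>0].min(), d.max())
```

```text
now [0.5003 0.0025 0.2806] 1.5405 F [-0.6   0.48  0.65] open 0.446 t 3.12
[[1.0, -0.029, -0.008, 0.502], [-0.03, -0.96, -0.279, 0.073], [0.0, 0.28, -0.96, 0.424], [0.0, 0.0, 0.0, 1.0]] 0.056916106 0.5414221
```

View pics/w1.png

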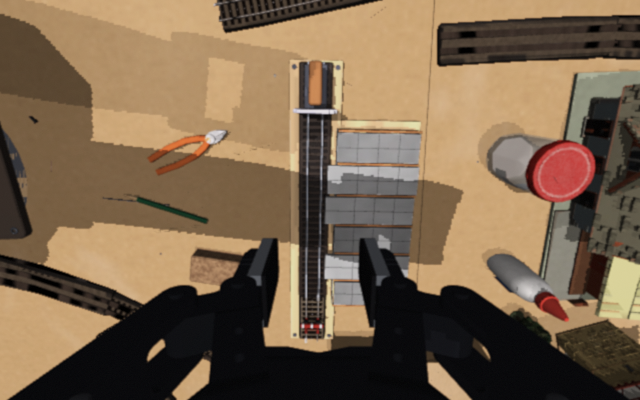

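The wrist view shows the rib at (315,83), the profile plate at (316,110), the track down to the buffer (313,328), and plates 2, 3 and 5 jutting to the left at column ~328. Next I'll fit the line frame.

Run:
```python
from h import *
im,d,K,C=cam('wrist'); P=cloud(d,K,C); M=d>0
# rear edge & front edge of plates (z~.034), only upper image part
v,u=np.indices(d.shape)
m=M&(abs(P[...,2]-.034)<.004)&(P[...,0]>.48)&(P[...,0]<.66)&(v<240)&(v>118)&(u>320)&(u<430)
print('z plates',np.median(P[m][:,2]))
re=[];fr=[]
for r in range(130,240):
    x=P[r][m[r]]
    if len(x)>20: re.append(x[x[:,0].argmax(),:2]); fr.append(x[x[:,0].argmin(),:2])
re=np.array(re);fr=np.array(fr)
k=np.polyfit(re[:,1],re[:,0],1); res=re[:,0]-np.polyval(k,re[:,1]); g=abs(res)<.003;k=np.polyfit(re[g,1],re[g,0],1); print('rear x=',k, 'yaw',-np.arctan(k[0]))
for a in fr[::5]: print(a.round(4),end=' ')
# base module left edge/right edge (10 mm) : outline
m=M&(P[...,2]>.006)&(P[...,2]<.03)&(u>280)&(u<345)&(v>60)&(v<235)
lf=np.array([P[r][m[r]][P[r][m[r]][:,0].argmin(),:2] for r in range(70,230) if m[r].sum()>10])
k=np.polyfit(lf[:,1],lf[:,0],1); g=abs(lf[:,0]-np.polyval(k,lf[:,1]))<.003;k=np.polyfit(lf[g,1],lf[g,0],1);print('\nmodule left x=',k,'yaw',-np.arctan(k[0]))
m=M&(P[...,2]>.065)&(P[...,2]<.08)&(v<130)&(u>280)&(u<350)
print('gauge top z',np.median(P[m][:,2]));q=P[m]
rib=q[q[:,1]>.072]; print('rib x',np.percentile(rib[:,0],[2,50,98]).round(4),'y',rib[:,1].min(),rib[:,1].max())
print('profile y',q[:,1].min(),'x',q[:,0].min(),q[:,0].max())
# orange mask of rib
hsv=cv2.cvtColor(im,cv2.COLOR_RGB2HSV); o=m&(hsv[...,1]>90)&(hsv[...,0]<25)&(v<112)
print('orange rect',cv2.minAreaRect(P[o][:,:2].astype(np.float32)),P[o].mean(0))
for q_ in('gauge_grip','gauge_face'):
    for r in ctrl.find_in('wrist',q_)[:2]: print(q_,np.round(r['uv']),round(r['score'],2),np.round(pt(r['uv'],d,K,C),3))
```

```text
z plates 0.03446419569988651
rear x= [0.04980093 0.62189889] yaw -0.04975982003800869
[0.5262 0.0378] [0.5247 0.0322] [0.5235 0.0264] [0.5234 0.0205] [0.5233 0.0146] [0.5222 0.0078] [0.522  0.0021] [ 0.5121 -0.0034] [ 0.512  -0.0098] [ 0.5118 -0.0159] [ 0.5129 -0.022 ] [ 0.5115 -0.0286] [ 0.5101 -0.035 ] [ 0.5088 -0.0428] [ 0.5086 -0.0478] [ 0.5072 -0.0547] [ 0.507  -0.0612] [ 0.5068 -0.0681] [ 0.5067 -0.0743] [ 0.5182 -0.0836] [ 0.5179 -0.0883] [ 0.5178 -0.0959] 
module left x= [0.05539692 0.46393251] yaw -0.0553403561926662
gauge top z 0.07349471913519379
rib x [0.4933 0.5    0.5072] y 0.07258707249910427 0.1126990123799336
profile y 0.06004014314151966 x 0.4785655777710664 0.5178681718562889
orange rect ((0.4997067451477051, 0.09068302810192108), (0.04386519640684128, 0.01250380277633667), 88.19268798828125) [0.49976365 0.09068678 0.07343319]
gauge_grip [318.  90.] 0.83 [0.503 0.083 0.074]
gauge_face [317.  89.] 0.7 [0.501 0.083 0.074]
```

Run:
```python
from h import *
plan([(.4998,.0907,.15,1.5288),(.4998,.0907,.046,1.5288)])
```

```text
now [0.5005 0.     0.2804] 1.5339 F [0.36 0.03 0.02] open 0.449 t 3.33
[ 0.0906 -0.0041  0.1304] rotz 0.0051
[0.    0.    0.104] rotz -0.0
```

carry_out(deltas=[0.023,-0.001,0.032,0,0,0.005,0.046,-0.002,0.065,0,0,0.005,0.07,-0.003,0.1,0,0,0.005,0.09,-0.004,0.13,0,0,0.005,0.0905,-0.004,0.13,0,0,0.005])

```text
time: 3.95
eef_pos: [0.4977, 0.0909, 0.1475]
tcp_rot: [0.721, 0.693, -0.002, -0.002]
contact_force: [-1.0, -0.6, 0.1]
opening: 0.45
finger_force: 0.0
```

carry_out(deltas=[0,0,0.03,0,0,0,0,0,0.06,0,0,0,0,0,0.085,0,0,0,0,0,0.104,0,0,0,0,0,0.104,0,0,0])

```text
time: 4.58
eef_pos: [0.4999, 0.0896, 0.0464]
tcp_rot: [0.722, 0.692, -0.0, -0.0]
contact_force: [0.5, -0.3, -0.4]
opening: 0.449
finger_force: 0.0
```

carry_out(deltas=[0,0,0,0,0,0,0,0,0,0,0,0,0,0,0,0,0,0,0,0,0,0,0,0,0,0,0,0,0,0], grip=5, grip_force=25)

```text
time: 5.2
eef_pos: [0.4997, 0.0906, 0.0481]
tcp_rot: [0.722, 0.692, -0.0, -0.0]
contact_force: [-4.6, -0.4, 5.4]
opening: 0.16
finger_force: 27.8
```

carry_out(deltas=[-0.005,-0.001,0,0,0,0,-0.012,-0.001,0,0,0,0,-0.019,-0.001,0,0,0,0,-0.026,-0.001,0,0,0,0,-0.03,-0.001,0,0,0,0])

```text
time: 5.82
eef_pos: [0.4983, 0.0602, 0.0481]
tcp_rot: [0.722, 0.692, 0.0, 0.0]
contact_force: [-3.9, 0.7, 6.4]
opening: 0.157
finger_force: 28.2
```

carry_out(deltas=[-0.006,0,0,0,0,0,-0.012,0,0,0,0,0,-0.018,0,0,0,0,0,-0.022,0,0,0,0,0,-0.025,0,0,0,0,0])

```text
time: 6.45
eef_pos: [0.497, 0.0353, 0.0481]
tcp_rot: [0.722, 0.692, 0.0, 0.0]
contact_force: [-5.1, 1.4, 8.0]
opening: 0.16
finger_force: 28.3
```

carry_out(deltas=[-0.002,-0.001,-0.002,0,0,0.003,-0.004,-0.0015,-0.002,0,0,0.005,-0.006,-0.0015,-0.002,0,0,0.006,-0.008,-0.0015,-0.002,0,0,0.007,-0.009,-0.0015,-0.002,0,0,0.007])

```text
time: 7.08
eef_pos: [0.4965, 0.0263, 0.0482]
tcp_rot: [0.724, 0.69, 0.002, 0.002]
contact_force: [6.3, 1.9, -7.0]
opening: 0.155
finger_force: 26.0
```

carry_out(deltas=[-0.001,0,0,0,0,0,-0.002,0,0,0,0,0,-0.003,0,0,0,0,0])

```text
time: 7.45
eef_pos: [0.4964, 0.0259, 0.0483]
tcp_rot: [0.724, 0.689, 0.004, 0.0]
contact_force: [7.9, 12.7, -7.3]
opening: 0.154
finger_force: 26.0
```

carry_out(deltas=[0.003,0.001,0.001,0,0,0,0.008,0.001,0.001,0,0,0,0.014,0.001,0.001,0,0,0,0.02,0.001,0.001,0,0,0,0.025,0.001,0.001,0,0,0])

```text
time: 8.07
eef_pos: [0.4977, 0.049, 0.0482]
tcp_rot: [0.724, 0.69, 0.001, 0.001]
contact_force: [0.9, -0.6, 5.1]
opening: 0.159
finger_force: 27.7
```

carry_out(deltas=[0,0,0,0,0,0,0,0,0,0,0,0,0,0,0,0,0,0,0,0,-0.02,0,0,0,0,0,-0.06,0,0,0], grip=45)

```text
time: 8.7
eef_pos: [0.4947, 0.0488, 0.1057]
tcp_rot: [0.724, 0.69, -0.002, -0.002]
contact_force: [0.1, -0.7, 0.2]
opening: 0.449
finger_force: 0.0
```

carry_out(deltas=[-0.02,-0.01,-0.04,0,0,0,-0.04,-0.02,-0.08,0,0,0,-0.05,-0.025,-0.1,0,0,0,-0.05,-0.025,-0.1,0,0,0])

```text
time: 9.2
eef_pos: [0.4702, -0.0007, 0.2091]
tcp_rot: [0.724, 0.689, 0.001, 0.002]
contact_force: [-0.4, 0.2, -0.7]
opening: 0.454
finger_force: 0.0
```

Run:
```python
from h import *
plan([])
im,d,K,C=cam('wrist'); save('w2.png',im); P=cloud(d,K,C); M=d>0; v,u=np.indices(d.shape)
hsv=cv2.cvtColor(im,cv2.COLOR_RGB2HSV)
m=M&(P[...,2]>.065)&(P[...,2]<.08)&(P[...,0]<.54)&(P[...,0]>.46); o=m&(hsv[...,1]>90)&(hsv[...,0]<25)
print('rib',cv2.minAreaRect(P[o][:,:2].astype(np.float32)))
m=M&(abs(P[...,2]-.034)<.004)&(P[...,0]>.49)&(P[...,0]<.66)&(P[...,1]<.04)
print('z',np.median(P[m][:,2]))
for y in np.arange(.035,-.1,-.005):
    s=m&(abs(P[...,1]-y)<.0025)
    if s.sum()>20: print(round(y,3),P[s][:,0].min().round(4),P[s][:,0].max().round(4))
```

```text
now [ 0.4702 -0.0007  0.2091] 1.5213 F [-0.44  0.22 -0.71] open 0.454 t 9.2
rib ((0.49765658378601074, 0.04974396154284477), (0.04331555217504501, 0.013843150809407234), 88.05309295654297)
z 0.03445062661987813
0.035 0.5081 0.6244
0.03 0.4905 0.6232
0.025 0.4904 0.6225
0.02 0.5228 0.6231
0.015 0.5227 0.6226
0.01 0.5221 0.6226
0.005 0.522 0.6217
0.0 0.522 0.6216
-0.005 0.5115 0.6225
-0.01 0.5115 0.6231
-0.015 0.5114 0.623
-0.02 0.5113 0.6231
-0.025 0.5108 0.6227
-0.03 0.5106 0.6223
-0.035 0.5104 0.6226
-0.04 0.5104 0.6217
-0.045 0.5079 0.6218
-0.05 0.5077 0.6197
-0.055 0.5069 0.6184
-0.06 0.5067 0.6187
-0.065 0.5066 0.6183
-0.07 0.5063 0.6184
-0.075 0.5062 0.6181
-0.08 0.5064 0.617
-0.085 0.5313 0.6186
-0.09 0.5427 0.618
-0.095 0.5482 0.6171
```

View pics/w2.png

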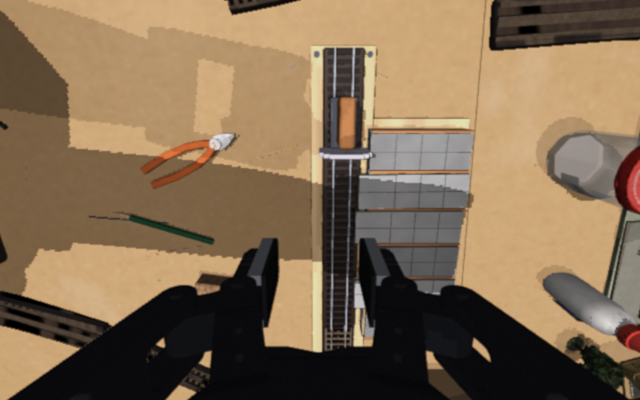

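The gauge is backed off, with its face at row 153. Plate 2's front is at about (360,192), still in place against its right-hand batten. Now the push: fingers shut, low over the track.

Run:
```python
from h import *
plan([(.478,-.0215,.10,1.5288),(.478,-.0215,.031,1.5288)],start=(.4702,-.0007,.2091,1.5213))
```

```text
now [ 0.4702 -0.0007  0.2091] 1.5213 F [-0.67 -0.97 -0.14] open 0.447 t 9.25
[-0.0204  0.0088  0.1091] rotz -0.0075
[0.    0.    0.069] rotz -0.0
```

carry_out(deltas=[-0.006,0.003,0.03,0,0,-0.002,-0.012,0.006,0.06,0,0,-0.004,-0.018,0.008,0.09,0,0,-0.006,-0.0204,0.009,0.109,0,0,-0.0075,-0.0204,0.009,0.109,0,0,-0.0075], grip=0)

```text
time: 9.88
eef_pos: [0.4748, -0.0198, 0.0947]
tcp_rot: [0.721, 0.693, -0.002, -0.003]
contact_force: [0.1, -0.0, -0.0]
opening: -0.005
finger_force: 0.0
```

carry_out(deltas=[0,0,0.02,0,0,0,0,0,0.04,0,0,0,0,0,0.06,0,0,0,0,0,0.068,0,0,0,0,0,0.069,0,0,0])

```text
time: 10.5
eef_pos: [0.4773, -0.0205, 0.0292]
tcp_rot: [0.721, 0.693, -0.0, -0.0]
contact_force: [0.6, 0.5, -0.3]
opening: -0.001
finger_force: 0.0
```

Run:
```python
from h import *
plan([])
im,d,K,C=cam('wrist'); save('w3.png',im)
```

```text
now [ 0.4773 -0.0205  0.0292] 1.5306 F [ 0.58  0.51 -0.34] open -0.001 t 10.5
```

View pics/w3.png

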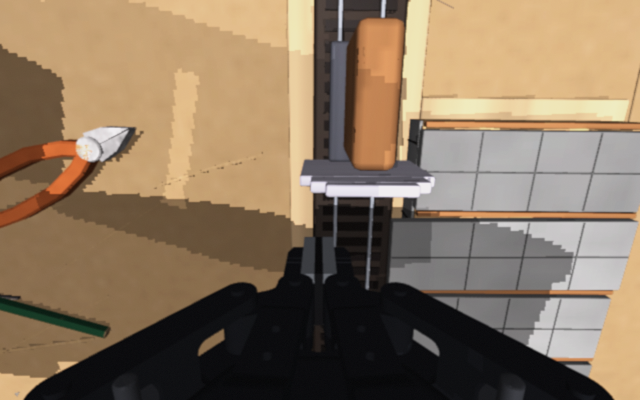

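The fingertips are about 13 mm across, level with plate 2's front edge (rows 218–292), and the gauge is clear. Pushing in small rows.

carry_out(deltas=[-0.001,0.006,-0.0015,0,0,0,-0.001,0.012,-0.0015,0,0,0,-0.001,0.017,-0.0015,0,0,0,-0.001,0.021,-0.0015,0,0,0,-0.001,0.025,-0.0015,0,0,0])

```text
time: 11.18
eef_pos: [0.5025, -0.0228, 0.0308]
tcp_rot: [0.721, 0.693, -0.0, -0.0]
contact_force: [-0.5, 0.7, -0.3]
opening: -0.001
finger_force: 0.0
```

carry_out(deltas=[0,0.004,0,0,0,0,0,0.008,0,0,0,0,0,0.012,0,0,0,0,0,0.016,0,0,0,0,0,0.02,0,0,0,0])

```text
time: 11.8
eef_pos: [0.5225, -0.0236, 0.0308]
tcp_rot: [0.721, 0.693, -0.0, -0.0]
contact_force: [-1.0, 0.1, 0.3]
opening: -0.002
finger_force: 0.1
```

Run:
```python
from h import *
plan([])
im,d,K,C=cam('top'); P=cloud(d,K,C)
m=(abs(P[...,2]-.034)<.004)&(P[...,0]>.49)&(P[...,0]<.70)
for y in np.arange(.02,-.06,-.01):
    s=m&(abs(P[...,1]-y)<.004)
    if s.sum()>5: print(round(y,3),P[s][:,0].min().round(4),P[s][:,0].max().round(4))
```

```text
now [ 0.5225 -0.0236  0.0308] 1.5303 F [-1.05  0.05  0.35] open -0.002 t 11.8
0.02 0.5874 0.6218
0.01 0.5822 0.6209
0.0 0.5817 0.6211
-0.01 0.5947 0.6417
-0.02 0.5944 0.6417
-0.03 0.5734 0.6418
-0.04 0.5708 0.6383
-0.05 0.5086 0.6203
```

carry_out(deltas=[0,0.005,0,0,0,0,0,0.01,0,0,0,0,0,0.016,0,0,0,0,0,0.022,0,0,0,0,0,0.027,0,0,0,0])

```text
time: 12.48
eef_pos: [0.5497, -0.0247, 0.0308]
tcp_rot: [0.721, 0.693, 0.0, 0.0]
contact_force: [-0.9, -0.8, -0.2]
opening: 0.003
finger_force: 0.2
```

carry_out(deltas=[0,0,0,0,0,0,0,-0.01,0,0,0,0,0,-0.015,-0.03,0,0,0,0,0.02,-0.08,0,0,0,0,0.05,-0.13,0,0,0], grip=0)

```text
time: 13.1
eef_pos: [0.5986, -0.0266, 0.1616]
tcp_rot: [0.721, 0.693, -0.0, -0.001]
contact_force: [0.6, -0.9, -0.2]
opening: -0.003
finger_force: 0.0
```

```bash
cat >> h.py <<'E'
def plates(ylo,yhi,c='top'):
    im,d,K,C=cam(c); P=cloud(d,K,C)
    m=(abs(P[...,2]-.034)<.004)&(P[...,0]>.62)&(P[...,0]<.72)&(P[...,1]>ylo)&(P[...,1]<yhi)&(d>0)
    q=P[m]; print(c,len(q),'z',np.median(q[:,2]).round(4),'xmax',q[:,0].max().round(4))
    e=q[q[:,0]>.632]; r=cv2.minAreaRect(e[:,:2].astype(np.float32)); print(r, 'y',np.percentile(e[:,1],[1,99]).round(4))
    return im
E
python3 - <<'E'
from h import *
plan([])
plates(-.08,.04)
E
```

```text
now [ 0.5986 -0.0266  0.1616] 1.5302 F [ 0.59 -0.9  -0.23] open -0.003 t 13.1
top 38 z 0.034 xmax 0.72
((0.6794594526290894, -0.027648305520415306), (0.09834680706262589, 0.01927981898188591), 24.91658592224121) y [-0.0443  0.0013]
```

carry_out(deltas=[0,0.01,0,0,0,-0.17,0,0.02,0.003,0,0,-0.34,0,0.03,0.006,0,0,-0.51,0,0.04,0.009,0,0,-0.68,0,0.049,0.012,0,0,-0.85], grip=60)

```text
time: 13.78
eef_pos: [0.6475, -0.0287, 0.1482]
tcp_rot: [0.369, 0.929, -0.0, -0.0]
contact_force: [0.1, -1.2, 0.0]
opening: 0.597
finger_force: 0.0
```

carry_out(deltas=[0,0,0,0,0,-0.17,0,0,0,0,0,-0.34,0,0,0,0,0,-0.51,0,0,0,0,0,-0.68,0,0,0,0,0,-0.719])

```text
time: 14.4
eef_pos: [0.6472, -0.0286, 0.1483]
tcp_rot: [0.02, 1.0, 0.0, -0.001]
contact_force: [0.0, 0.4, 0.7]
opening: 0.596
finger_force: 0.0
```

Run:
```python
from h import *
im,d,K,C=cam('wrist'); save('w4.png',im); P=cloud(d,K,C)
m=(abs(P[...,2]-.034)<.005)&(d>0)&(P[...,0]>.628)&(P[...,1]>-.08)&(P[...,1]<.03)
q=P[m]; print(len(q),cv2.minAreaRect(q[:,:2].astype(np.float32)),np.median(q[:,2]),q[:,0].max(),np.percentile(q[:,1],[1,99]))
plan([(.648,-.028,.023,3.0996)])
```

```text
2364 ((0.6821187734603882, -0.02327381819486618), (0.1127629280090332, 0.053828299045562744), 13.675296783447266) 0.03462658841280439 0.7432649822218022 [-0.04451505  0.01141274]
now [ 0.6472 -0.0286  0.1483] 3.1015 F [ 0.18 -0.02 -0.15] open 0.601 t 14.45
[-0.0008  0.0006  0.1253] rotz 0.0019
```

View pics/w4.png

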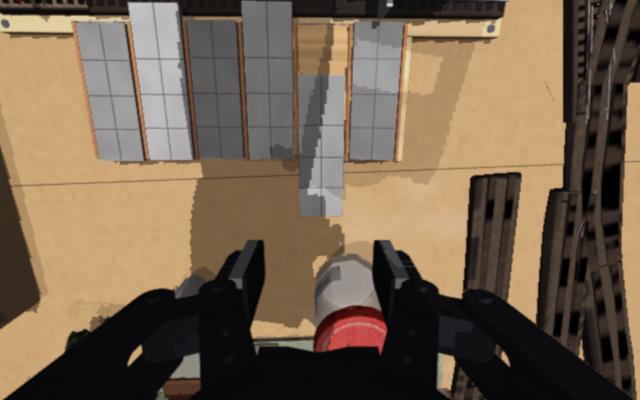

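Plate 2 now overhangs the rear edge: its rear corners are at (300,216) and (342,216), centred between the pads, with its neighbours undisturbed.

Run:
```python
from h import *
im,d,K,C=cam('wrist')
for uv in((303,212),(339,212),(303,170),(340,170),(321,190)): print(uv,pt(uv,d,K,C,1).round(4))
```

```text
(303, 212) [ 0.6648 -0.0428  0.0342]
(339, 212) [ 0.6658 -0.0126  0.0347]
(303, 170) [ 0.6289 -0.0409  0.0345]
(340, 170) [ 0.6302 -0.011   0.0341]
(321, 190) [ 0.6462 -0.027   0.0346]
```

carry_out(deltas=[0,0,0.03,0,0,0,0,0,0.06,0,0,0,0,0,0.08,0,0,0,0,0,0.08,0,0,0])

```text
time: 15.0
eef_pos: [0.6465, -0.0284, 0.0666]
tcp_rot: [0.021, 1.0, 0.0, -0.002]
contact_force: [-0.2, 0.1, 0.9]
opening: 0.599
finger_force: 0.0
```

carry_out(deltas=[0,0.001,0.015,0,0,0,0,0.001,0.03,0,0,0,0,0.001,0.04,0,0,0,0,0.001,0.0435,0,0,0,0,0.001,0.0435,0,0,0])

```text
time: 15.62
eef_pos: [0.6482, -0.0277, 0.0251]
tcp_rot: [0.021, 1.0, 0.0, -0.0]
contact_force: [-0.3, -0.5, 0.6]
opening: 0.598
finger_force: 0.0
```

carry_out(deltas=[0,0,0,0,0,0,0,0,0,0,0,0,0,0,0,0,0,0,0,0,0,0,0,0,0,0,0,0,0,0], grip=20, grip_force=50)

```text
time: 16.25
eef_pos: [0.6487, -0.0278, 0.026]
tcp_rot: [0.021, 1.0, -0.0, 0.001]
contact_force: [-0.4, -0.5, 3.2]
opening: 0.398
finger_force: 50.8
```

carry_out(deltas=[0,0,0,0,0,0,0,0,0.003,0,0,0,0,0,0.006,0,0,0,0,0,0.006,0,0,0], grip=55)

```text
time: 16.75
eef_pos: [0.6476, -0.0276, 0.0185]
tcp_rot: [0.021, 1.0, 0.0, -0.001]
contact_force: [0.1, 0.5, 0.8]
opening: 0.555
finger_force: 0.0
```

carry_out(deltas=[0,0,0,0,0,0,0,0,0,0,0,0,0,0,0,0,0,0,0,0,0,0,0,0,0,0,0,0,0,0], grip=20, grip_force=60)

```text
time: 17.38
eef_pos: [0.6482, -0.0277, 0.0194]
tcp_rot: [0.021, 1.0, -0.0, 0.0]
contact_force: [-0.0, 0.1, -0.1]
opening: 0.397
finger_force: 59.5
```

carry_out(deltas=[0,0,-0.005,0,0,0,0,0,-0.015,0,0,0,0,0,-0.03,0,0,0,0,0,-0.05,0,0,0,0,0,-0.07,0,0,0])

```text
time: 18.0
eef_pos: [0.6487, -0.0278, 0.0915]
tcp_rot: [0.021, 1.0, -0.0, 0.001]
contact_force: [0.1, -0.6, 0.2]
opening: 0.395
finger_force: 59.6
```

Run:
```python
from h import *
plan([])
im,d,K,C=cam('wrist'); save('w5.png',im)
for uv in((320,100),(320,150),(320,200)): print(uv,pt(uv,d,K,C,1).round(4))
```

```text
now [ 0.6487 -0.0278  0.0915] 3.0993 F [ 0.15 -0.64  0.2 ] open 0.395 t 18.0
(320, 100) [ 0.5771 -0.0249  0.1069]
(320, 150) [ 0.596  -0.0257  0.1067]
(320, 200) [ 0.6167 -0.0265  0.1068]
```

View pics/w5.png

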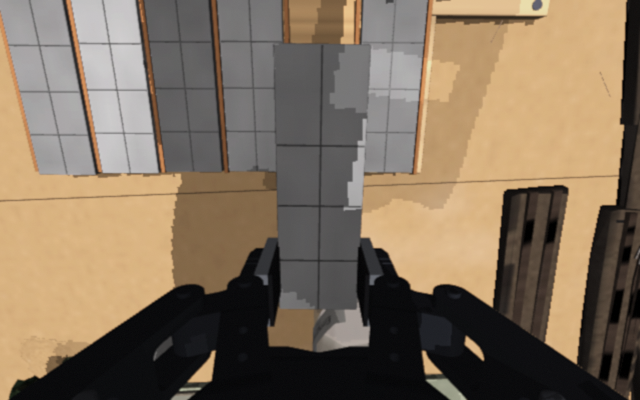

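Plate 2 is held level (front end at row 45, pads at rows 240–325), and the neighbours are in place. Next I'll locate the carton.

```bash
cat >> h.py <<'E'
def carton():
    im,d,K,C=cam('top'); P=cloud(d,K,C)
    m=((abs(P[...,2]-.056)<.005)&(P[...,1]<-.2)&(P[...,0]>.4)&(d>0)).astype(np.uint8)
    m=cv2.morphologyEx(m,cv2.MORPH_OPEN,np.ones((7,7)))
    n,l,st,ce=cv2.connectedComponentsWithStats(m); k=1+st[1:,4].argmax(); q=P[l==k]
    print('carton',cv2.minAreaRect(q[:,:2].astype(np.float32)),'x',np.percentile(q[:,0],[1,99]).round(3),'y',np.percentile(q[:,1],[1,99]).round(3),'z',np.median(q[:,2]).round(4))
    return im,P
E
python3 - <<'E'
from h import *
carton()
E
```

```text
carton ((0.6410719752311707, -0.46096906065940857), (0.2987881004810333, 0.22460201382637024), 87.21280670166016) x [0.531 0.747] y [-0.602 -0.316] z 0.0562
```

carry_out(deltas=[-0.001,-0.02,-0.02,0,0,0,-0.003,-0.06,-0.03,0,0,0,-0.006,-0.11,-0.03,0,0,0,-0.009,-0.16,-0.03,0,0,0,-0.012,-0.21,-0.03,0,0,0])

```text
time: 18.73
eef_pos: [0.6507, -0.2409, 0.1199]
tcp_rot: [0.021, 1.0, -0.0, -0.0]
contact_force: [-0.1, -0.1, -0.0]
opening: 0.395
finger_force: 59.7
```

carry_out(deltas=[-0.003,-0.05,0,0,0,0,-0.006,-0.1,0,0,0,0,-0.009,-0.15,0,0,0,0,-0.012,-0.2,0,0,0,0,-0.013,-0.25,0,0,0,0])

```text
time: 19.35
eef_pos: [0.6525, -0.4913, 0.1195]
tcp_rot: [0.022, 1.0, 0.0, -0.0]
contact_force: [0.6, -0.2, -0.4]
opening: 0.399
finger_force: 59.7
```

carry_out(deltas=[0,0,0.01,0,0,0,0,0,0.03,0,0,0,0,0,0.045,0,0,0,0,0,0.055,0,0,0,0,0,0.055,0,0,0])

```text
time: 19.98
eef_pos: [0.6535, -0.4868, 0.0624]
tcp_rot: [0.021, 1.0, 0.001, -0.001]
contact_force: [0.4, 0.8, -0.6]
opening: 0.398
finger_force: 59.7
```

Run:
```python
from h import *
plan([(.655,-.49,.06,3.0996)])
im,d,K,C=cam('wrist')
for uv in((320,60),(320,100),(320,200),(100,150)): print(uv,pt(uv,d,K,C,1).round(4))
```

```text
now [ 0.6535 -0.4868  0.0624] 3.1005 F [ 0.44  0.81 -0.6 ] open 0.398 t 19.98
[-0.0017 -0.0031  0.0024] rotz 0.0009
(320, 60) [ 0.5678 -0.4835  0.0774]
(320, 100) [ 0.5819 -0.484   0.0775]
(320, 200) [ 0.6216 -0.4856  0.0774]
(100, 150) [ 0.5998 -0.5864  0.0557]
```

carry_out(deltas=[0,0,0.004,0,0,0,0,0,0.007,0,0,0,0,0,0.009,0,0,0,0,0,0.01,0,0,0,0,0,0.01,0,0,0])

```text
time: 20.65
eef_pos: [0.6538, -0.4885, 0.0546]
tcp_rot: [0.021, 1.0, -0.0, 0.0]
contact_force: [-0.4, 0.0, -0.8]
opening: 0.4
finger_force: 60.0
```

carry_out(deltas=[0,0,0.001,0,0,0,0,0,0.002,0,0,0,0,0,0.002,0,0,0])

```text
time: 21.02
eef_pos: [0.6538, -0.4885, 0.0545]
tcp_rot: [0.021, 1.0, -0.0, -0.0]
contact_force: [-2.5, 2.1, 6.4]
opening: 0.396
finger_force: 63.4
```

carry_out(deltas=[0,0,-0.001,0,0,0,0,0,-0.001,0,0,0,0,0,-0.001,0,0,0,0,0,-0.001,0,0,0], grip=50)

```text
time: 21.52
eef_pos: [0.6539, -0.4885, 0.0533]
tcp_rot: [0.021, 1.0, -0.0, 0.0]
contact_force: [1.6, 0.2, 0.5]
opening: 0.494
finger_force: 0.5
```

carry_out(deltas=[0,0,-0.01,0,0,0,0,0,-0.04,0,0,0,0,0.02,-0.09,0,0,0,0,0.05,-0.14,0,0,0,0,0.1,-0.15,0,0,0])

```text
time: 22.15
eef_pos: [0.6596, -0.3904, 0.2108]
tcp_rot: [0.022, 1.0, -0.003, 0.004]
contact_force: [-0.6, 1.2, 1.0]
opening: 0.501
finger_force: 0.0
```

Run:
```python
from h import *
im,P=carton()
print(ctrl.find_in('top','deep_1')[:4])
im,d,K,C=cam('wrist'); save('w6.png',im); P=cloud(d,K,C)
m=(abs(P[...,2]-.062)<.003)&(d>0)&(P[...,0]<.75)&(P[...,1]<-.3)
q=P[m];print(len(q),q.mean(0),cv2.minAreaRect(q[:,:2].astype(np.float32)))
plan([(.5,-.2,.21,3.1-.52),(.505,.0,.2,3.1-1.05),(.4985,.0495,.14,1.5288),(.4985,.0495,.047,1.5288)])
```

```text
carton ((0.5879045724868774, -0.5549837350845337), (0.12938463687896729, 0.25093600153923035), 46.9962043762207) x [0.526 0.707] y [-0.61  -0.438] z 0.0561
[{'uv': [320.2, 207.1], 'score': 0.76}, {'uv': [287.1, 204.4], 'score': 0.57}, {'uv': [455.8, 196.0], 'score': 0.56}, {'uv': [255.4, 202.4], 'score': 0.43}]
6032 [ 0.61930187 -0.50495184  0.06155366] ((0.6476390957832336, -0.5718222856521606), (0.2077203094959259, 0.17479506134986877), 88.22259521484375)
now [ 0.659  -0.3862  0.2059] 3.1025 F [-1.8   0.66 -0.05] open 0.502 t 22.3
[ 0.1662  0.1799 -0.0041] rotz 0.5225
[0.1023 0.1719 0.01  ] rotz 0.53
[0.0469 0.0171 0.06  ] rotz 0.5212
[0.    0.    0.093] rotz -0.0
```

View pics/w6.png

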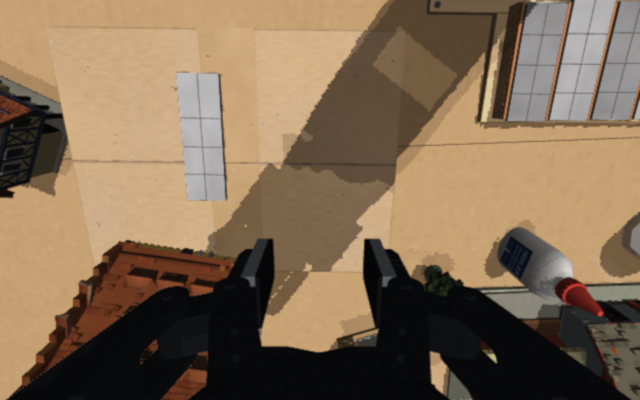

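The wrist view shows plate 2 flat on the carton at (200,135), clear of every edge. Going back to the gauge.

carry_out(deltas=[0.025,0.027,0,0,0,0.105,0.06,0.065,0,0,0,0.21,0.095,0.103,0,0,0,0.315,0.13,0.141,-0.004,0,0,0.42,0.166,0.18,-0.004,0,0,0.5225], grip=45)

```text
time: 22.92
eef_pos: [0.4985, -0.2014, 0.2071]
tcp_rot: [0.281, 0.96, -0.0, -0.0]
contact_force: [-0.3, -0.2, -0.3]
opening: 0.446
finger_force: 0.0
```

carry_out(deltas=[0.022,0.038,0,0,0,0.106,0.044,0.074,0.002,0,0,0.212,0.066,0.11,0.005,0,0,0.318,0.086,0.145,0.008,0,0,0.424,0.102,0.172,0.01,0,0,0.53])

```text
time: 23.55
eef_pos: [0.5054, -0.001, 0.1967]
tcp_rot: [0.522, 0.853, -0.0, -0.0]
contact_force: [0.1, -0.5, -0.0]
opening: 0.451
finger_force: 0.0
```

carry_out(deltas=[0.012,0.004,0.015,0,0,0.13,0.024,0.009,0.03,0,0,0.26,0.036,0.013,0.045,0,0,0.39,0.047,0.0163,0.06,0,0,0.521,0.047,0.0163,0.06,0,0,0.521])

```text
time: 24.18
eef_pos: [0.4974, 0.0474, 0.1356]
tcp_rot: [0.722, 0.692, -0.001, -0.001]
contact_force: [0.5, -0.4, 0.1]
opening: 0.449
finger_force: 0.0
```

Run:
```python
from h import *
im,d,K,C=cam('wrist'); P=cloud(d,K,C); hsv=cv2.cvtColor(im,cv2.COLOR_RGB2HSV)
m=(d>0)&(P[...,2]>.065)&(P[...,2]<.08)&(P[...,0]<.54)&(P[...,0]>.46); o=m&(hsv[...,1]>90)&(hsv[...,0]<25)
print('rib',cv2.minAreaRect(P[o][:,:2].astype(np.float32)))
plan([(.4977,.0492,.048,1.5240)])
```

```text
rib ((0.4977072775363922, 0.05062255635857582), (0.04302537813782692, 0.01372156385332346), 87.25403594970703)
now [0.4983 0.047  0.1366] 1.528 F [ 0.28 -0.18 -0.16] open 0.45 t 24.23
[ 0.0021 -0.0007  0.0886] rotz 0.004
```

carry_out(deltas=[0.001,0,0.025,0,0,0.004,0.002,-0.0007,0.05,0,0,0.004,0.002,-0.0007,0.075,0,0,0.004,0.002,-0.0007,0.0885,0,0,0.004,0.002,-0.0007,0.0885,0,0,0.004])

```text
time: 24.85
eef_pos: [0.4978, 0.0491, 0.0484]
tcp_rot: [0.724, 0.69, -0.0, -0.0]
contact_force: [-0.2, -0.7, 0.6]
opening: 0.452
finger_force: 0.0
```

carry_out(deltas=[0,0,0,0,0,0,0,0,0,0,0,0,0,0,0,0,0,0,0,0,0,0,0,0,0,0,0,0,0,0], grip=5, grip_force=25)

```text
time: 25.48
eef_pos: [0.4977, 0.0496, 0.0501]
tcp_rot: [0.724, 0.69, -0.001, -0.0]
contact_force: [-5.4, -0.1, 4.8]
opening: 0.161
finger_force: 27.8
```

carry_out(deltas=[-0.005,0,0,0,0,0,-0.012,0,0,0,0,0,-0.019,0,0,0,0,0,-0.026,0,0,0,0,0,-0.032,0,0,0,0,0])

```text
time: 26.1
eef_pos: [0.4961, 0.0176, 0.0501]
tcp_rot: [0.724, 0.69, -0.0, -0.001]
contact_force: [-5.2, 1.5, 5.4]
opening: 0.154
finger_force: 27.8
```

carry_out(deltas=[-0.005,0,0,0,0,0,-0.01,0,0,0,0,0,-0.014,0,0,0,0,0,-0.018,0,0,0,0,0,-0.02,0,0,0,0,0])

```text
time: 26.72
eef_pos: [0.4951, -0.0024, 0.0501]
tcp_rot: [0.724, 0.69, -0.0, -0.001]
contact_force: [-4.7, 0.5, 4.9]
opening: 0.158
finger_force: 27.9
```

carry_out(deltas=[-0.002,-0.0005,-0.001,0,0,0,-0.004,-0.0005,-0.001,0,0,0,-0.006,-0.0005,-0.001,0,0,0,-0.008,-0.0005,-0.001,0,0,0,-0.009,-0.0005,-0.001,0,0,0])

```text
time: 27.35
eef_pos: [0.4946, -0.0115, 0.0502]
tcp_rot: [0.724, 0.69, -0.0, 0.0]
contact_force: [-2.5, 0.5, 3.3]
opening: 0.156
finger_force: 27.5
```

carry_out(deltas=[-0.001,0,0,0,0,0,-0.002,0,0,0,0,0,-0.003,0,0,0,0,0])

```text
time: 27.72
eef_pos: [0.4945, -0.0138, 0.0501]
tcp_rot: [0.724, 0.689, 0.001, -0.0]
contact_force: [-3.0, 4.5, 5.4]
opening: 0.162
finger_force: 27.8
```

carry_out(deltas=[-0.001,0,0,0,0,0,-0.0015,0,0,0,0,0])

```text
time: 27.98
eef_pos: [0.4945, -0.014, 0.0501]
tcp_rot: [0.725, 0.689, 0.002, -0.001]
contact_force: [-1.1, 9.7, 6.0]
opening: 0.159
finger_force: 27.8
```

carry_out(deltas=[0.003,0,0,0,0,0,0.008,0,0,0,0,0,0.014,0,0,0,0,0,0.02,0,0,0,0,0,0.0245,0,0,0,0,0])

```text
time: 28.6
eef_pos: [0.4957, 0.0085, 0.0501]
tcp_rot: [0.724, 0.69, -0.0, 0.0]
contact_force: [-2.8, -1.1, 5.1]
opening: 0.159
finger_force: 27.8
```

carry_out(deltas=[0,0,0,0,0,0,0,0,0,0,0,0,0,0,0,0,0,0,0,0,-0.02,0,0,0,0,0,-0.06,0,0,0], grip=45)

```text
time: 29.22
eef_pos: [0.4938, 0.0087, 0.1084]
tcp_rot: [0.724, 0.689, -0.001, -0.002]
contact_force: [1.0, -1.6, -0.4]
opening: 0.445
finger_force: 0.0
```

Run:
```python
from h import *
im,d,K,C=cam('wrist'); P=cloud(d,K,C); hsv=cv2.cvtColor(im,cv2.COLOR_RGB2HSV)
m=(d>0)&(P[...,2]>.065)&(P[...,2]<.08)&(P[...,0]<.54)&(P[...,0]>.46); o=m&(hsv[...,1]>90)&(hsv[...,0]<25)
print('rib',cv2.minAreaRect(P[o][:,:2].astype(np.float32)))
plan([(.4755,-.0605,.11,1.5288),(.4755,-.0605,.0312,1.5288)])
```

```text
rib ((0.4955599009990692, 0.010003401897847652), (0.043333347886800766, 0.013710265047848225), 87.68228912353516)
now [0.4984 0.0081 0.1155] 1.5219 F [2.27 0.64 2.98] open 0.451 t 29.27
[-0.0696 -0.0196  0.0055] rotz -0.0069
[0.     0.     0.0788] rotz -0.0
```

carry_out(deltas=[-0.015,-0.005,-0.005,0,0,0,-0.03,-0.01,-0.005,0,0,-0.004,-0.05,-0.015,0,0,0,-0.007,-0.07,-0.0196,0,0,0,-0.007,-0.07,-0.0196,0,0,0,-0.007], grip=0)

```text
time: 29.9
eef_pos: [0.471, -0.0616, 0.1083]
tcp_rot: [0.723, 0.691, -0.001, -0.001]
contact_force: [-0.1, -0.0, 0.0]
opening: 0.002
finger_force: 0.0
```

carry_out(deltas=[0,0,0.02,0,0,0,0,0,0.04,0,0,0,0,0,0.06,0,0,0,0,0,0.072,0,0,0,0,0,0.072,0,0,0])

```text
time: 30.52
eef_pos: [0.4715, -0.0599, 0.0366]
tcp_rot: [0.722, 0.692, -0.001, -0.001]
contact_force: [-0.1, -0.3, 0.2]
opening: -0.002
finger_force: 0.0
```

Run:
```python
from h import *
plan([(.4755,-.0610,.0312,1.5288)])
im,d,K,C=cam('top'); P=cloud(d,K,C)
m=(abs(P[...,2]-.034)<.004)&(P[...,0]>.49)&(P[...,0]<.70)
for y in np.arange(-.03,-.1,-.01):
    s=m&(abs(P[...,1]-y)<.004)
    if s.sum()>5: print(round(y,3),P[s][:,0].min().round(4),P[s][:,0].max().round(4))
```

```text
now [ 0.4715 -0.0599  0.0366] 1.5287 F [-0.12 -0.27  0.23] open -0.002 t 30.52
[-0.0009  0.0041  0.0054] rotz -0.0001
-0.03 0.522 0.6208
-0.04 0.5246 0.6205
-0.05 0.5393 0.6202
-0.06 0.5391 0.62
-0.07 0.5081 0.6173
-0.08 0.5081 0.6164
-0.09 0.5181 0.6163
-0.1 0.518 0.6157
```

carry_out(deltas=[-0.001,0.004,0.0055,0,0,0,-0.001,0.01,0.0055,0,0,0,-0.001,0.016,0.0055,0,0,0,-0.001,0.022,0.0055,0,0,0,-0.001,0.027,0.0055,0,0,0])

```text
time: 31.2
eef_pos: [0.5, -0.0625, 0.0325]
tcp_rot: [0.722, 0.692, 0.0, 0.0]
contact_force: [0.1, -0.5, -0.4]
opening: -0.001
finger_force: 0.0
```

carry_out(deltas=[0,0.004,0,0,0,0,0,0.009,0,0,0,0,0,0.014,0,0,0,0,0,0.019,0,0,0,0,0,0.024,0,0,0,0])

```text
time: 31.82
eef_pos: [0.5237, -0.0635, 0.0323]
tcp_rot: [0.722, 0.692, -0.0, -0.0]
contact_force: [-0.8, -0.1, 0.4]
opening: 0.001
finger_force: 0.1
```

carry_out(deltas=[0,0.005,0,0,0,0,0,0.01,0,0,0,0,0,0.015,0,0,0,0,0,0.02,0,0,0,0,0,0.025,0,0,0,0])

```text
time: 32.45
eef_pos: [0.5487, -0.0645, 0.0323]
tcp_rot: [0.722, 0.692, -0.0, 0.0]
contact_force: [1.0, -0.9, 0.0]
opening: 0.001
finger_force: 0.1
```

carry_out(deltas=[0,0,0,0,0,0,0,-0.01,0,0,0,0,0,-0.015,-0.03,0,0,0,0,0.02,-0.08,0,0,0,0,0.05,-0.12,0,0,0])

```text
time: 33.08
eef_pos: [0.5984, -0.0666, 0.1541]
tcp_rot: [0.722, 0.692, 0.0, 0.0]
contact_force: [0.9, 0.4, 0.3]
opening: -0.002
finger_force: 0.0
```

carry_out(deltas=[0,0.01,0,0,0,-0.17,0,0.02,0.003,0,0,-0.34,0,0.03,0.006,0,0,-0.51,0,0.04,0.006,0,0,-0.68,0.001,0.0486,0.006,0,0,-0.85], grip=60)

```text
time: 33.7
eef_pos: [0.6463, -0.0676, 0.1459]
tcp_rot: [0.37, 0.929, -0.0, -0.001]
contact_force: [0.2, 0.1, 0.8]
opening: 0.604
finger_force: 0.0
```

carry_out(deltas=[0,0,0,0,0,-0.17,0,0,0,0,0,-0.34,0,0,0,0,0,-0.51,0,0,0,0,0,-0.68,0,0,0,0,0,-0.719])

```text
time: 34.33
eef_pos: [0.6459, -0.0676, 0.146]
tcp_rot: [0.021, 1.0, 0.0, -0.0]
contact_force: [-0.3, 0.6, -0.1]
opening: 0.599
finger_force: 0.0
```

```bash
cat >> h.py <<'E'
def over():
    im,d,K,C=cam('wrist'); P=cloud(d,K,C); p=ctrl.get_state()['eef_pos']
    hs=cv2.cvtColor(im,cv2.COLOR_RGB2HSV)
    v,u=np.indices(d.shape); m=(abs(P[...,2]-.034)<.005)&(d>0)&(hs[...,1]<60)&(P[...,0]>.628)&(abs(P[...,1]-p[1])<.03)&(v<232)&(u>260)&(u<380)
    q=P[m]; print(len(q),cv2.minAreaRect(q[:,:2].astype(np.float32)),'z',np.median(q[:,2]).round(4),'xmax',q[:,0].max().round(4),'y',np.percentile(q[:,1],[1,99]).round(4)); return im
E
python3 - <<'E'
from h import *
save('w7.png',over()); plan([])
E
```

```text
1984 ((0.6473694443702698, -0.06738507002592087), (0.035558708012104034, 0.03962194174528122), 87.69835662841797) z 0.0346 xmax 0.6676 y [-0.0848 -0.0497]
now [ 0.646  -0.0676  0.146 ] 3.0999 F [-0.4  -0.22 -0.13] open 0.6 t 34.38
```

View pics/w7.png

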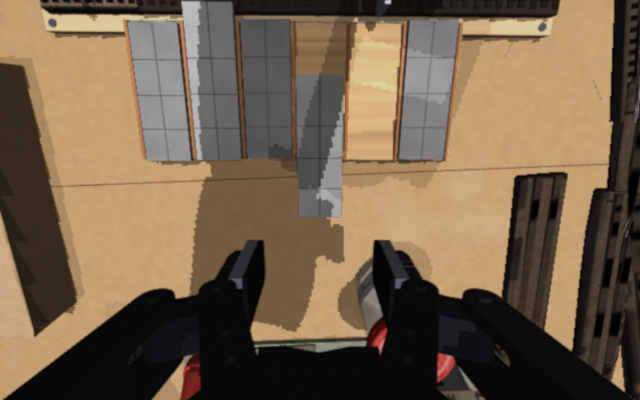

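Plate 3 overhangs with its rear end at row 216, centred between the pads. Gripping it a little shallower this time.

carry_out(deltas=[-0.001,0,0.03,0,0,0,-0.001,0,0.06,0,0,0,-0.001,0,0.09,0,0,0,-0.001,0,0.105,0,0,0,-0.001,0,0.115,0,0,0])

```text
time: 35.0
eef_pos: [0.6476, -0.0677, 0.0308]
tcp_rot: [0.022, 1.0, 0.0, -0.0]
contact_force: [-0.6, -0.2, -0.7]
opening: 0.603
finger_force: 0.0
```

carry_out(deltas=[0,0,0.004,0,0,0,0,0,0.008,0,0,0,0,0,0.008,0,0,0])

```text
time: 35.38
eef_pos: [0.6482, -0.0678, 0.0238]
tcp_rot: [0.022, 1.0, -0.0, 0.0]
contact_force: [-0.2, -0.3, 0.4]
opening: 0.599
finger_force: 0.0
```

carry_out(deltas=[0,0,0,0,0,0,0,0,0,0,0,0,0,0,0,0,0,0,0,0,0,0,0,0,0,0,0,0,0,0], grip=20, grip_force=60)

```text
time: 36.0
eef_pos: [0.6484, -0.0678, 0.0239]
tcp_rot: [0.022, 1.0, -0.0, 0.0]
contact_force: [0.3, 0.7, 5.2]
opening: 0.397
finger_force: 59.5
```

carry_out(deltas=[0,0,-0.005,0,0,0,0,0,-0.015,0,0,0,0,0,-0.03,0,0,0,0,0,-0.05,0,0,0,0,0,-0.07,0,0,0])

```text
time: 36.62
eef_pos: [0.6483, -0.0678, 0.0954]
tcp_rot: [0.022, 1.0, -0.0, 0.001]
contact_force: [0.8, 0.3, -0.8]
opening: 0.391
finger_force: 59.6
```

Run:
```python
from h import *
plan([])
im,d,K,C=cam('wrist')
for uv in((320,80),(320,150),(320,200)): print(uv,pt(uv,d,K,C,1).round(4))
im,d,K,C=cam('top'); save('t2.png',cv2.resize(im[90:250,190:510],(800,400)))
carton()
```

```text
now [ 0.6483 -0.0678  0.0954] 3.0979 F [ 0.81  0.3  -0.77] open 0.391 t 36.62
(320, 80) [ 0.5693 -0.0645  0.1059]
(320, 150) [ 0.5964 -0.0656  0.1055]
(320, 200) [ 0.618  -0.0665  0.1053]
carton ((0.6414185762405396, -0.46183592081069946), (0.2984633445739746, 0.2259259670972824), 87.11978149414062) x [0.531 0.748] y [-0.608 -0.321] z 0.0562
```

View pics/t2.png

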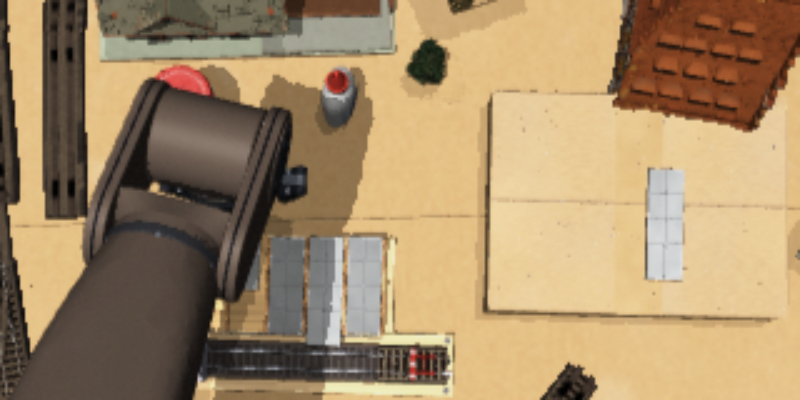

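Plate 3 is lifted level. The top view shows the carton, now moved a little right (left edge at px 487), still carrying plate 2 at (665,225). I'll place plate 3 to its left.

carry_out(deltas=[-0.001,-0.015,-0.015,0,0,0,-0.003,-0.05,-0.025,0,0,0,-0.006,-0.095,-0.025,0,0,0,-0.009,-0.14,-0.025,0,0,0,-0.011,-0.185,-0.025,0,0,0])

```text
time: 37.4
eef_pos: [0.6503, -0.2554, 0.1183]
tcp_rot: [0.022, 1.0, 0.0, -0.0]
contact_force: [0.2, -0.2, 0.6]
opening: 0.392
finger_force: 59.6
```

carry_out(deltas=[-0.003,-0.045,0,0,0,0,-0.005,-0.09,0,0,0,0,-0.007,-0.13,0,0,0,0,-0.009,-0.16,0,0,0,0,-0.009,-0.17,0,0,0,0])

```text
time: 38.02
eef_pos: [0.6512, -0.4259, 0.1179]
tcp_rot: [0.023, 1.0, 0.0, -0.0]
contact_force: [-0.3, 0.5, -0.3]
opening: 0.391
finger_force: 59.7
```

carry_out(deltas=[0,0,0.01,0,0,0,0,0,0.03,0,0,0,0,0,0.045,0,0,0,0,0,0.055,0,0,0,0,0,0.055,0,0,0])

```text
time: 38.65
eef_pos: [0.6518, -0.4221, 0.0613]
tcp_rot: [0.022, 1.0, 0.001, -0.001]
contact_force: [-1.5, 0.8, 0.1]
opening: 0.393
finger_force: 59.7
```

Run:
```python
from h import *
plan([])
im,d,K,C=cam('wrist')
for uv in((320,60),(320,150),(320,200),(100,150)): print(uv,pt(uv,d,K,C,1).round(4))
```

```text
now [ 0.6518 -0.4221  0.0613] 3.0983 F [-1.55  0.8   0.07] open 0.393 t 38.65
(320, 60) [ 0.5656 -0.4186  0.0718]
(320, 150) [ 0.5998 -0.42    0.0721]
(320, 200) [ 0.6215 -0.4209  0.0713]
(100, 150) [ 0.5979 -0.5212  0.0552]
```

carry_out(deltas=[0,0,0.003,0,0,0,0,0,0.005,0,0,0,0,0,0.006,0,0,0,0,0,0.007,0,0,0,0,0,0.0075,0,0,0])

```text
time: 39.33
eef_pos: [0.6523, -0.4232, 0.0558]
tcp_rot: [0.022, 1.0, 0.0, -0.0]
contact_force: [-0.6, 0.3, -0.1]
opening: 0.395
finger_force: 59.7
```

carry_out(deltas=[0,0,0,0,0,0,0,0,0,0,0,0,0,0,0,0,0,0,0,0,0,0,0,0], grip=50)

```text
time: 39.83
eef_pos: [0.6524, -0.4233, 0.0559]
tcp_rot: [0.022, 1.0, -0.0, 0.0]
contact_force: [0.6, 0.5, -0.1]
opening: 0.503
finger_force: 0.0
```

carry_out(deltas=[0,0,-0.01,0,0,0,0,0,-0.04,0,0,0,0,0.02,-0.09,0,0,0,0,0.05,-0.14,0,0,0,0,0.1,-0.15,0,0,0])

```text
time: 40.45
eef_pos: [0.6588, -0.3252, 0.2136]
tcp_rot: [0.023, 1.0, -0.003, 0.005]
contact_force: [0.1, 0.7, 0.4]
opening: 0.501
finger_force: 0.0
```

Run:
```python
from h import *
im,d,K,C=cam('wrist'); save('w8.png',im); P=cloud(d,K,C)
plan([(.5,-.2,.21,3.1-.52),(.500,-.02,.2,3.1-1.05),(.4957,.0090,.14,1.5240),(.4957,.0090,.049,1.5240)])
```

```text
now [ 0.6595 -0.3173  0.2128] 3.1011 F [2.05 3.45 0.54] open 0.501 t 40.5
[0.1641 0.1107 0.0028] rotz 0.5211
[0.0959 0.1524 0.01  ] rotz 0.53
[0.0277 0.0096 0.06  ] rotz 0.526
[0.    0.    0.091] rotz -0.0
```

View pics/w8.png

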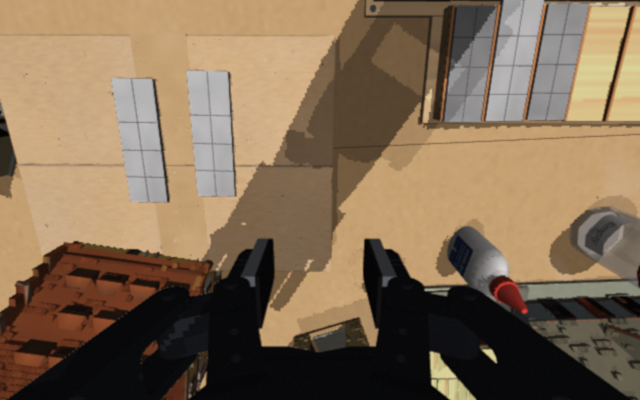

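Both plates lie flat on the carton, at (140,140) and (212,132). Back to the gauge.

carry_out(deltas=[0.025,0.017,0,0,0,0.105,0.06,0.04,0,0,0,0.21,0.095,0.063,0,0,0,0.315,0.13,0.088,0,0,0,0.42,0.162,0.116,0,0,0,0.521], grip=45)

```text
time: 41.12
eef_pos: [0.4989, -0.1997, 0.2065]
tcp_rot: [0.28, 0.96, -0.0, 0.0]
contact_force: [-0.8, -0.6, 0.7]
opening: 0.451
finger_force: 0.0
```

carry_out(deltas=[0.02,0.033,0,0,0,0.106,0.04,0.065,0.002,0,0,0.212,0.06,0.097,0.004,0,0,0.318,0.08,0.128,0.004,0,0,0.424,0.096,0.152,0.004,0,0,0.53])

```text
time: 41.75
eef_pos: [0.5002, -0.0192, 0.2025]
tcp_rot: [0.522, 0.853, 0.0, 0.0]
contact_force: [0.1, 0.2, 0.0]
opening: 0.452
finger_force: 0.0
```

carry_out(deltas=[0.007,0.002,0.015,0,0,0.13,0.014,0.005,0.03,0,0,0.26,0.021,0.007,0.045,0,0,0.39,0.0277,0.0096,0.06,0,0,0.526,0.0277,0.0096,0.06,0,0,0.526])

```text
time: 42.38
eef_pos: [0.4952, 0.0089, 0.1411]
tcp_rot: [0.724, 0.69, -0.001, -0.001]
contact_force: [0.3, 0.2, -0.0]
opening: 0.448
finger_force: 0.0
```

Run:
```python
from h import *
im,d,K,C=cam('wrist'); P=cloud(d,K,C); hsv=cv2.cvtColor(im,cv2.COLOR_RGB2HSV)
m=(d>0)&(P[...,2]>.065)&(P[...,2]<.08)&(P[...,0]<.54)&(P[...,0]>.46); o=m&(hsv[...,1]>90)&(hsv[...,0]<25)
print('rib',cv2.minAreaRect(P[o][:,:2].astype(np.float32)))
plan([(.4957,.0090,.049,1.5240)])
```

```text
rib ((0.49581432342529297, 0.009763732552528381), (0.04356638714671135, 0.013336618430912495), 87.05569458007812)
now [0.4959 0.0085 0.142 ] 1.5237 F [ 0.77 -0.51  0.73] open 0.448 t 42.42
[ 0.0005 -0.0003  0.093 ] rotz -0.0003
```

carry_out(deltas=[0,0,0.025,0,0,0,0,0,0.05,0,0,0,0.0005,0,0.078,0,0,0,0.0005,0,0.092,0,0,0,0.0005,0,0.092,0,0,0])

```text
time: 43.05
eef_pos: [0.4959, 0.0088, 0.0496]
tcp_rot: [0.724, 0.689, -0.0, -0.0]
contact_force: [-0.2, 0.5, 0.7]
opening: 0.447
finger_force: 0.0
```

carry_out(deltas=[0,0,0,0,0,0,0,0,0,0,0,0,0,0,0,0,0,0,0,0,0,0,0,0,0,0,0,0,0,0], grip=5, grip_force=25)

```text
time: 43.68
eef_pos: [0.4957, 0.0089, 0.0513]
tcp_rot: [0.724, 0.689, -0.001, -0.001]
contact_force: [-4.3, -1.1, 5.9]
opening: 0.157
finger_force: 27.8
```

carry_out(deltas=[-0.005,0,-0.001,0,0,0,-0.012,0,-0.001,0,0,0,-0.019,0,-0.001,0,0,0,-0.026,0,-0.001,0,0,0,-0.033,0,-0.001,0,0,0])

```text
time: 44.3
eef_pos: [0.494, -0.0247, 0.0513]
tcp_rot: [0.725, 0.689, -0.001, -0.001]
contact_force: [-5.9, 0.2, 4.8]
opening: 0.158
finger_force: 27.8
```

carry_out(deltas=[-0.007,0,0,0,0,0,-0.014,0,0,0,0,0,-0.021,0,0,0,0,0,-0.028,0,0,0,0,0,-0.034,0,0,0,0,0])

```text
time: 44.92
eef_pos: [0.4923, -0.0588, 0.0513]
tcp_rot: [0.725, 0.689, -0.001, -0.001]
contact_force: [-4.6, 1.4, 5.1]
opening: 0.153
finger_force: 27.7
```

carry_out(deltas=[-0.006,0,0,0,0,0,-0.012,0,0,0,0,0,-0.018,0,0,0,0,0,-0.022,0,0,0,0,0,-0.025,0,0,0,0,0])

```text
time: 45.55
eef_pos: [0.4911, -0.0837, 0.0513]
tcp_rot: [0.725, 0.689, -0.001, -0.0]
contact_force: [-6.5, 1.2, 4.5]
opening: 0.154
finger_force: 27.7
```

carry_out(deltas=[-0.002,-0.0005,0,0,0,0,-0.004,-0.0005,0,0,0,0,-0.006,-0.0005,0,0,0,0,-0.007,-0.0005,0,0,0,0,-0.008,-0.0005,0,0,0,0])

```text
time: 46.18
eef_pos: [0.4907, -0.0912, 0.0512]
tcp_rot: [0.725, 0.689, -0.0, 0.0]
contact_force: [-4.8, 1.3, 5.7]
opening: 0.155
finger_force: 27.8
```

carry_out(deltas=[-0.001,0,0,0,0,0,-0.002,0,0,0,0,0,-0.003,0,0,0,0,0,-0.0035,0,0,0,0,0])

```text
time: 46.68
eef_pos: [0.4906, -0.0939, 0.0513]
tcp_rot: [0.725, 0.689, 0.0, -0.001]
contact_force: [-4.2, 3.4, 6.8]
opening: 0.157
finger_force: 28.0
```

carry_out(deltas=[-0.001,0,0,0,0,0,-0.0015,0,0,0,0,0])

```text
time: 46.92
eef_pos: [0.4905, -0.0941, 0.0513]
tcp_rot: [0.725, 0.689, 0.001, -0.002]
contact_force: [-3.4, 9.9, 7.9]
opening: 0.161
finger_force: 28.1
```

carry_out(deltas=[0.003,0,0,0,0,0,0.008,0,0,0,0,0,0.014,0,0,0,0,0,0.02,0,0,0,0,0,0.0245,0,0,0,0,0])

```text
time: 47.55
eef_pos: [0.4917, -0.0717, 0.0513]
tcp_rot: [0.724, 0.689, -0.0, 0.0]
contact_force: [-5.1, -0.6, 5.6]
opening: 0.158
finger_force: 27.8
```

carry_out(deltas=[0,0,0,0,0,0,0,0,0,0,0,0,0,0,0,0,0,0,0,0,-0.02,0,0,0,0,0,-0.06,0,0,0], grip=45)

```text
time: 48.18
eef_pos: [0.4901, -0.0711, 0.1095]
tcp_rot: [0.725, 0.689, -0.001, -0.002]
contact_force: [0.1, 0.3, -0.1]
opening: 0.45
finger_force: 0.0
```

Run:
```python
from h import *
im,d,K,C=cam('wrist'); P=cloud(d,K,C); hsv=cv2.cvtColor(im,cv2.COLOR_RGB2HSV)
m=(d>0)&(P[...,2]>.065)&(P[...,2]<.08)&(P[...,0]<.54)&(P[...,0]>.45); o=m&(hsv[...,1]>90)&(hsv[...,0]<25)
print('rib',cv2.minAreaRect(P[o][:,:2].astype(np.float32)))
plan([(.4715,-.1410,.11,1.5288)])
```

```text
rib ((0.49161219596862793, -0.06999379396438599), (0.043490275740623474, 0.013413485139608383), 86.94371795654297)
now [ 0.4946 -0.0725  0.1165] 1.5208 F [2.69 0.58 3.42] open 0.449 t 48.23
[-0.0696 -0.0196  0.0065] rotz -0.008
```

carry_out(deltas=[-0.015,-0.005,-0.005,0,0,0,-0.03,-0.01,-0.005,0,0,-0.004,-0.05,-0.013,0,0,0,-0.007,-0.0705,-0.016,0,0,0,-0.007,-0.0705,-0.016,0,0,0,-0.007], grip=0)

```text
time: 48.85
eef_pos: [0.4707, -0.1424, 0.1094]
tcp_rot: [0.723, 0.691, -0.0, -0.001]
contact_force: [0.2, -0.5, -0.0]
opening: -0.001
finger_force: 0.0
```

carry_out(deltas=[0,0,0.02,0,0,0,0,0,0.04,0,0,0,0,0,0.06,0,0,0,0,0,0.074,0,0,0,0,0,0.074,0,0,0])

```text
time: 49.48
eef_pos: [0.4709, -0.1403, 0.0353]
tcp_rot: [0.722, 0.692, -0.0, -0.002]
contact_force: [-0.4, -0.1, 0.5]
opening: -0.001
finger_force: 0.0
```

Run:
```python
from h import *
plan([(.4715,-.1410,.0320,1.5288)])
im,d,K,C=cam('top'); P=cloud(d,K,C)
m=(abs(P[...,2]-.034)<.004)&(P[...,0]>.49)&(P[...,0]<.70)
for y in np.arange(-.11,-.2,-.01):
    s=m&(abs(P[...,1]-y)<.004)
    if s.sum()>5: print(round(y,3),P[s][:,0].min().round(4),P[s][:,0].max().round(4))
```

```text
now [ 0.4709 -0.1403  0.0353] 1.5278 F [-0.41 -0.14  0.45] open -0.001 t 49.48
[-0.0006  0.0006  0.0033] rotz -0.001
-0.11 0.5356 0.6156
-0.12 0.5306 0.6157
-0.13 0.5404 0.6161
-0.14 0.5402 0.6151
-0.15 0.5144 0.6152
-0.16 0.5117 0.6146
-0.17 0.5141 0.6148
-0.18 0.5163 0.6144
-0.19 0.5136 0.6143
```

carry_out(deltas=[-0.001,0.004,0.0035,0,0,0,-0.001,0.01,0.0035,0,0,0,-0.001,0.016,0.0035,0,0,0,-0.001,0.022,0.0035,0,0,0,-0.001,0.026,0.0035,0,0,0])

```text
time: 50.15
eef_pos: [0.4986, -0.1432, 0.0335]
tcp_rot: [0.722, 0.692, 0.0, 0.0]
contact_force: [-0.1, -0.4, 0.2]
opening: -0.001
finger_force: 0.2
```

carry_out(deltas=[0,0.004,0,0,0,0,0,0.009,0,0,0,0,0,0.014,0,0,0,0,0,0.019,0,0,0,0,0,0.024,0,0,0,0])

```text
time: 50.78
eef_pos: [0.5223, -0.1442, 0.0333]
tcp_rot: [0.722, 0.692, -0.0, -0.0]
contact_force: [-0.9, 0.1, 0.5]
opening: -0.004
finger_force: 0.1
```

carry_out(deltas=[0,0.005,0,0,0,0,0,0.01,0,0,0,0,0,0.015,0,0,0,0,0,0.02,0,0,0,0,0,0.0235,0,0,0,0])

```text
time: 51.4
eef_pos: [0.5458, -0.1452, 0.0333]
tcp_rot: [0.722, 0.692, 0.0, 0.0]
contact_force: [-1.1, -0.3, 0.0]
opening: -0.002
finger_force: 0.1
```

carry_out(deltas=[0,0,0,0,0,0,0,-0.01,0,0,0,0,0,-0.015,-0.03,0,0,0,0,0.02,-0.08,0,0,0,0,0.05,-0.12,0,0,0])

```text
time: 52.02
eef_pos: [0.5955, -0.1474, 0.1551]
tcp_rot: [0.722, 0.692, 0.0, 0.0]
contact_force: [0.6, -0.0, 0.2]
opening: -0.001
finger_force: 0.0
```

carry_out(deltas=[0,0.01,0,0,0,-0.17,0,0.02,0.003,0,0,-0.34,0,0.03,0.006,0,0,-0.51,0,0.04,0.006,0,0,-0.68,0.001,0.0486,0.006,0,0,-0.85], grip=60)

```text
time: 52.65
eef_pos: [0.6434, -0.1484, 0.1469]
tcp_rot: [0.37, 0.929, -0.0, -0.001]
contact_force: [0.2, -0.1, -0.3]
opening: 0.6
finger_force: 0.0
```

carry_out(deltas=[0,0,0,0,0,-0.17,0,0,0,0,0,-0.34,0,0,0,0,0,-0.51,0,0,0,0,0,-0.68,0,0,0,0,0,-0.719])

```text
time: 53.28
eef_pos: [0.6431, -0.1484, 0.147]
tcp_rot: [0.021, 1.0, 0.0, -0.0]
contact_force: [-0.3, 0.1, 0.9]
opening: 0.603
finger_force: 0.0
```

Run:
```python
from h import *
save('w9.png',over()); plan([])
```

```text
1805 ((0.6459714770317078, -0.14760713279247284), (0.035018183290958405, 0.037520043551921844), 87.29431915283203) z 0.0346 xmax 0.6649 y [-0.1648 -0.1304]
now [ 0.6431 -0.1484  0.147 ] 3.0988 F [-0.18  0.03 -0.42] open 0.6 t 53.33
```

View pics/w9.png

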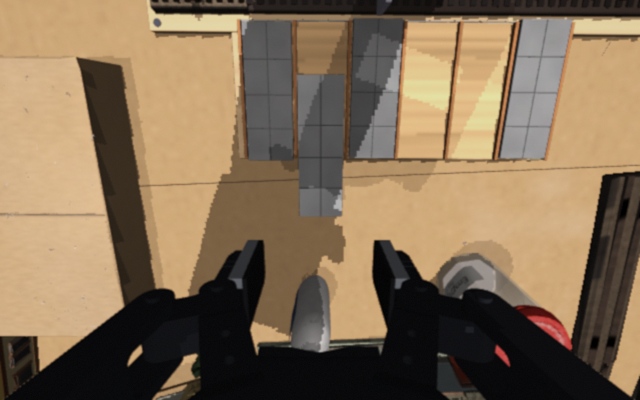

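Plate 5 overhangs and is centred (rear at row 216), and the good plates are unmoved. Gripping and lifting.

carry_out(deltas=[-0.001,0.0005,0.03,0,0,0,-0.001,0.0005,0.06,0,0,0,-0.001,0.0005,0.09,0,0,0,-0.001,0.0005,0.105,0,0,0,-0.001,0.0005,0.115,0,0,0])

```text
time: 53.95
eef_pos: [0.6447, -0.148, 0.0318]
tcp_rot: [0.023, 1.0, 0.0, -0.0]
contact_force: [-0.3, -0.5, -0.6]
opening: 0.597
finger_force: 0.0
```

carry_out(deltas=[0,0,0.004,0,0,0,0,0,0.009,0,0,0,0,0,0.009,0,0,0])

```text
time: 54.32
eef_pos: [0.6452, -0.148, 0.0236]
tcp_rot: [0.022, 1.0, -0.0, 0.0]
contact_force: [-0.6, 0.5, 0.1]
opening: 0.602
finger_force: 0.0
```

carry_out(deltas=[0,0,0,0,0,0,0,0,0,0,0,0,0,0,0,0,0,0,0,0,0,0,0,0,0,0,0,0,0,0], grip=20, grip_force=60)

```text
time: 54.95
eef_pos: [0.6455, -0.1481, 0.0239]
tcp_rot: [0.022, 1.0, -0.0, 0.0]
contact_force: [-0.3, 0.7, 4.7]
opening: 0.391
finger_force: 59.5
```

carry_out(deltas=[0,0,-0.005,0,0,0,0,0,-0.015,0,0,0,0,0,-0.03,0,0,0,0,0,-0.05,0,0,0,0,0,-0.07,0,0,0])

```text
time: 55.58
eef_pos: [0.6454, -0.1481, 0.0955]
tcp_rot: [0.022, 1.0, -0.0, 0.001]
contact_force: [0.2, -0.9, -0.2]
opening: 0.392
finger_force: 59.5
```

Run:
```python
from h import *
plan([(.6515,-.358,.12,3.0988)])
im,d,K,C=cam('wrist')
for uv in((320,80),(320,150),(320,200)): print(uv,pt(uv,d,K,C,1).round(4))
im,P=carton()
for y in np.arange(-.29,-.35,-.01):
  s=(abs(P[...,1]-y)<.004)&(abs(P[...,0]-.6)<.03); print(round(y,3),np.median(P[s][:,2]).round(3))
print([ (r['uv'],round(r['score'],2)) for r in ctrl.find_in('top','deep_1')[:5]])
m=(abs(P[...,2]-.062)<.0025)&(P[...,0]>.55)&(P[...,0]<.69)&(P[...,1]<-.33)&(P[...,1]>-.55); h=np.histogram(P[m][:,1],bins=np.arange(-.55,-.33,.01)); print(h)
```

```text
now [ 0.6454 -0.1481  0.0955] 3.0968 F [ 0.22 -0.93 -0.16] open 0.392 t 55.58
[-0.0154 -0.2094 -0.0245] rotz -0.002
(320, 80) [ 0.5665 -0.1448  0.1061]
(320, 150) [ 0.5935 -0.1459  0.1057]
(320, 200) [ 0.6149 -0.1468  0.1058]
carton ((0.644467830657959, -0.4055802524089813), (0.18860067427158356, 0.2244618833065033), 86.94451904296875) x [0.535 0.755] y [-0.495 -0.314] z 0.0561
-0.29 0.001
-0.3 0.001
-0.31 0.018
-0.32 0.056
-0.33 0.056
-0.34 0.056
[([456.2, 182.1], 0.85), ([428.4, 180.4], 0.72)]
(array([ 12,  13,  14,  15,  65, 138, 136, 120,  46,  16,  15, 116, 128,
       134, 116,  20,  12,  13,   6,  11,  15,   7]), array([-0.55, -0.54, -0.53, -0.52, -0.51, -0.5 , -0.49, -0.48, -0.47,
       -0.46, -0.45, -0.44, -0.43, -0.42, -0.41, -0.4 , -0.39, -0.38,
       -0.37, -0.36, -0.35, -0.34, -0.33]))
```

carry_out(deltas=[-0.001,-0.015,-0.015,0,0,0,-0.004,-0.055,-0.0245,0,0,0,-0.008,-0.105,-0.0245,0,0,0,-0.012,-0.155,-0.0245,0,0,0,-0.0154,-0.2,-0.0245,0,0,0])

```text
time: 56.35
eef_pos: [0.6508, -0.3513, 0.1178]
tcp_rot: [0.023, 1.0, 0.0, -0.0]
contact_force: [0.2, 0.9, 0.7]
opening: 0.394
finger_force: 59.6
```

carry_out(deltas=[0,-0.0095,0,0,0,0,0,-0.0095,0.02,0,0,0,0,-0.0095,0.04,0,0,0,0,-0.0095,0.055,0,0,0,0,-0.0095,0.055,0,0,0])

```text
time: 56.98
eef_pos: [0.6498, -0.3558, 0.0595]
tcp_rot: [0.022, 1.0, 0.002, -0.002]
contact_force: [0.4, -0.3, 0.3]
opening: 0.396
finger_force: 59.6
```

Run:
```python
from h import *
plan([(.6515,-.358,.0558,3.0988)])
im,d,K,C=cam('wrist')
for uv in((320,60),(320,150),(320,200),(100,150),(220,100)): print(uv,pt(uv,d,K,C,1).round(4))
```

```text
now [ 0.6498 -0.3558  0.0595] 3.0981 F [ 0.41 -0.35  0.26] open 0.396 t 56.98
[-0.0018 -0.0021  0.0037] rotz -0.0007
(320, 60) [ 0.5636 -0.3522  0.07  ]
(320, 150) [ 0.5979 -0.3537  0.07  ]
(320, 200) [ 0.6195 -0.3546  0.0697]
(100, 150) [ 0.5956 -0.4535  0.0554]
(220, 100) [ 0.5763 -0.3963  0.0556]
```

carry_out(deltas=[0,0,0.002,0,0,0,0,0,0.004,0,0,0,0,0,0.005,0,0,0,0,0,0.006,0,0,0,0,0,0.006,0,0,0])

```text
time: 57.65
eef_pos: [0.651, -0.358, 0.0568]
tcp_rot: [0.022, 1.0, 0.0, -0.0]
contact_force: [-0.6, -0.3, -0.9]
opening: 0.393
finger_force: 59.6
```

carry_out(deltas=[0,0,0,0,0,0,0,0,0,0,0,0,0,0,0,0,0,0,0,0,0,0,0,0], grip=50)

```text
time: 58.15
eef_pos: [0.6511, -0.358, 0.0569]
tcp_rot: [0.022, 1.0, -0.0, 0.0]
contact_force: [0.5, -0.5, 0.3]
opening: 0.5
finger_force: 0.0
```

carry_out(deltas=[0,0,-0.01,0,0,0,0,0,-0.04,0,0,0,0,0.02,-0.09,0,0,0,0,0.05,-0.14,0,0,0,0,0.1,-0.15,0,0,0])

```text
time: 58.78
eef_pos: [0.6578, -0.2597, 0.2143]
tcp_rot: [0.024, 1.0, -0.003, 0.005]
contact_force: [-0.2, -0.2, 0.1]
opening: 0.501
finger_force: 0.0
```

carry_out(deltas=[0,0.1,0,0,0,0,0,0.1,0,0,0,0,0,0.1,0,0,0,0])

```text
time: 59.15
eef_pos: [0.6603, -0.1552, 0.208]
tcp_rot: [0.02, 1.0, -0.0, 0.001]
contact_force: [0.2, -0.8, 0.0]
opening: 0.498
finger_force: 0.0
```

Run:
```python
from h import *
im,d,K,C=cam('wrist'); save('w10.png',im)
plan([(.5,-.11,.21,3.1-.52),(.492,-.09,.2,3.1-1.05),(.4917,-.0712,.14,1.5240)])
```

```text
now [ 0.6603 -0.157   0.2079] 3.0992 F [-1.31  0.83  0.86] open 0.502 t 59.2
[ 0.1621  0.0402 -0.0021] rotz 0.5192
[0.0174 0.0127 0.01  ] rotz 0.53
[0.0168 0.0084 0.06  ] rotz 0.526
```

View pics/w10.png

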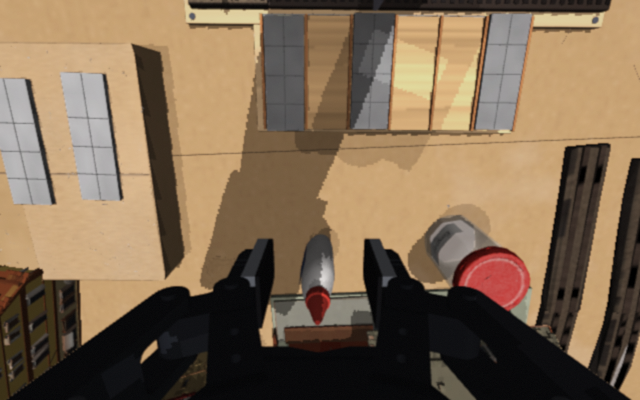

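The third plate lies flat at (90,135), next to the second. Bays 2, 3 and 5 are empty and the good plates are in place. Now the final gauge run.

carry_out(deltas=[0.025,0.006,0,0,0,0.105,0.06,0.014,0,0,0,0.21,0.095,0.022,0,0,0,0.315,0.13,0.031,0,0,0,0.42,0.162,0.04,0,0,0,0.519], grip=45)

```text
time: 59.82
eef_pos: [0.4989, -0.1122, 0.2073]
tcp_rot: [0.281, 0.96, -0.0, 0.0]
contact_force: [0.4, 0.9, -0.2]
opening: 0.451
finger_force: 0.0
```

carry_out(deltas=[0.004,0.003,0,0,0,0.13,0.009,0.006,0.002,0,0,0.26,0.013,0.009,0.006,0,0,0.39,0.0174,0.0127,0.01,0,0,0.53,0.0174,0.0127,0.01,0,0,0.53])

```text
time: 60.45
eef_pos: [0.492, -0.0919, 0.197]
tcp_rot: [0.52, 0.854, -0.0, 0.0]
contact_force: [-0.4, -0.2, -0.7]
opening: 0.447
finger_force: 0.0
```

carry_out(deltas=[0.004,0.002,0.015,0,0,0.13,0.008,0.004,0.03,0,0,0.26,0.013,0.006,0.045,0,0,0.39,0.0168,0.0084,0.06,0,0,0.526,0.0168,0.0084,0.06,0,0,0.526])

```text
time: 61.08
eef_pos: [0.4912, -0.0726, 0.136]
tcp_rot: [0.723, 0.691, -0.001, -0.001]
contact_force: [0.3, -0.8, -0.1]
opening: 0.451
finger_force: 0.0
```

Run:
```python
from h import *
im,d,K,C=cam('wrist'); P=cloud(d,K,C); hsv=cv2.cvtColor(im,cv2.COLOR_RGB2HSV)
m=(d>0)&(P[...,2]>.065)&(P[...,2]<.08)&(P[...,0]<.54)&(P[...,0]>.45); o=m&(hsv[...,1]>90)&(hsv[...,0]<25)
print('rib',cv2.minAreaRect(P[o][:,:2].astype(np.float32)))
plan([(.4917,-.0712,.050,1.5240)])
```

```text
rib ((0.49147576093673706, -0.07002510875463486), (0.04328681528568268, 0.013728082180023193), 87.80180358886719)
now [ 0.4918 -0.0728  0.1369] 1.525 F [-0.13 -0.77  0.27] open 0.446 t 61.12
[ 0.0016 -0.0002  0.0869] rotz 0.001
```

carry_out(deltas=[0,0,0.025,0,0,0,0,0,0.05,0,0,0,0.0015,0,0.073,0,0,0,0.0015,0,0.086,0,0,0,0.0015,0,0.086,0,0,0])

```text
time: 61.75
eef_pos: [0.4918, -0.0709, 0.0506]
tcp_rot: [0.724, 0.69, -0.0, -0.0]
contact_force: [-0.7, 0.3, 0.5]
opening: 0.449
finger_force: 0.0
```

carry_out(deltas=[0,0,0,0,0,0,0,0,0,0,0,0,0,0,0,0,0,0,0,0,0,0,0,0,0,0,0,0,0,0], grip=5, grip_force=25)

```text
time: 62.38
eef_pos: [0.4917, -0.0709, 0.0522]
tcp_rot: [0.724, 0.69, -0.001, -0.0]
contact_force: [-5.0, -0.2, 5.4]
opening: 0.151
finger_force: 27.8
```

carry_out(deltas=[-0.004,0,-0.001,0,0,0,-0.008,0,-0.001,0,0,0,-0.013,0,-0.001,0,0,0,-0.018,0,-0.001,0,0,0,-0.023,0,-0.001,0,0,0])

```text
time: 63.0
eef_pos: [0.4906, -0.0941, 0.0522]
tcp_rot: [0.724, 0.69, -0.0, -0.0]
contact_force: [-4.3, 0.2, 5.4]
opening: 0.158
finger_force: 27.8
```

carry_out(deltas=[-0.006,0,0,0,0,0,-0.012,0,0,0,0,0,-0.018,0,0,0,0,0,-0.024,0,0,0,0,0,-0.03,0,0,0,0,0])

```text
time: 63.62
eef_pos: [0.4891, -0.1242, 0.0522]
tcp_rot: [0.724, 0.69, -0.0, -0.0]
contact_force: [-5.2, 0.5, 5.2]
opening: 0.158
finger_force: 27.8
```

carry_out(deltas=[-0.006,0,0,0,0,0,-0.012,0,0,0,0,0,-0.018,0,0,0,0,0,-0.024,0,0,0,0,0,-0.03,0,0,0,0,0])

```text
time: 64.25
eef_pos: [0.4876, -0.1542, 0.0522]
tcp_rot: [0.724, 0.69, -0.0, -0.0]
contact_force: [-4.2, 1.0, 5.4]
opening: 0.156
finger_force: 27.8
```

carry_out(deltas=[-0.005,0,0,0,0,0,-0.01,0,0,0,0,0,-0.014,0,0,0,0,0,-0.018,0,0,0,0,0,-0.022,0,0,0,0,0])

```text
time: 64.88
eef_pos: [0.4865, -0.1762, 0.0522]
tcp_rot: [0.724, 0.69, -0.0, -0.0]
contact_force: [-4.4, 0.8, 4.1]
opening: 0.158
finger_force: 27.7
```

carry_out(deltas=[-0.002,0,0,0,0,0,-0.004,0,0,0,0,0,-0.006,0,0,0,0,0,-0.008,0,0,0,0,0])

```text
time: 65.38
eef_pos: [0.4861, -0.1841, 0.0522]
tcp_rot: [0.724, 0.69, -0.0, -0.0]
contact_force: [-5.2, 0.5, 4.3]
opening: 0.154
finger_force: 27.7
```

carry_out(deltas=[-0.001,0,0,0,0,0,-0.002,0,0,0,0,0,-0.003,0,0,0,0,0,-0.004,0,0,0,0,0])

```text
time: 65.88
eef_pos: [0.486, -0.1852, 0.0522]
tcp_rot: [0.725, 0.689, 0.002, -0.002]
contact_force: [-3.3, 12.4, 9.1]
opening: 0.157
finger_force: 28.3
```

carry_out(deltas=[0.001,0,0,0,0,0,0.002,0,0,0,0,0,0.002,0,0,0,0,0])

```text
time: 66.25
eef_pos: [0.486, -0.1852, 0.0522]
tcp_rot: [0.724, 0.69, 0.0, -0.001]
contact_force: [-3.8, 4.2, 4.9]
opening: 0.155
finger_force: 27.9
```

carry_out(deltas=[0,0,0,0,0,0,0,0,0,0,0,0,0,0,0,0,0,0,0,0,-0.02,0,0,0,0,0,-0.06,0,0,0], grip=45)

```text
time: 66.88
eef_pos: [0.4849, -0.1848, 0.1104]
tcp_rot: [0.724, 0.689, -0.001, -0.002]
contact_force: [-0.1, -0.0, 0.2]
opening: 0.447
finger_force: 0.0
```

carry_out(deltas=[0,0,-0.06,0,0,0,0.05,0,-0.12,0,0,0,0.1,0,-0.15,0,0,0,0.15,0,-0.15,0,0,0,0.15,0,-0.15,0,0,0])

```text
time: 67.5
eef_pos: [0.494, -0.0327, 0.2631]
tcp_rot: [0.722, 0.692, 0.001, 0.001]
contact_force: [0.6, -0.6, -0.8]
opening: 0.451
finger_force: 0.0
```

carry_out(deltas=[0.05,-0.02,0,0,0,0,0.1,-0.03,0,0,0,0,0.15,-0.04,0,0,0,0,0.2,-0.04,0,0,0,0,0.2,-0.04,0,0,0,0])

```text
time: 68.12
eef_pos: [0.4632, 0.1677, 0.2611]
tcp_rot: [0.723, 0.691, -0.0, -0.0]
contact_force: [0.0, -0.7, 0.3]
opening: 0.451
finger_force: 0.0
```

Run:
```python
from h import *
plan([])
im,d,K,C=cam('top'); save('t3.png',cv2.resize(im[90:320,190:510],(800,575),interpolation=cv2.INTER_CUBIC)); P=cloud(d,K,C)
m=(abs(P[...,2]-.0734)<.005)&(P[...,0]>.44)&(P[...,0]<.54)&(P[...,1]<-.12)&(P[...,1]>-.3)
print('gauge',cv2.minAreaRect(P[m][:,:2].astype(np.float32)),P[m][:,1].min(),P[m][:,1].max())
```

```text
now [0.4632 0.1677 0.2611] 1.5257 F [ 0.01 -0.74  0.26] open 0.451 t 68.12
gauge ((0.48519742488861084, -0.18822738528251648), (0.049535755068063736, 0.039537400007247925), 88.65515899658203) -0.21345237497701086 -0.16343627143601863
```

View pics/t3.png

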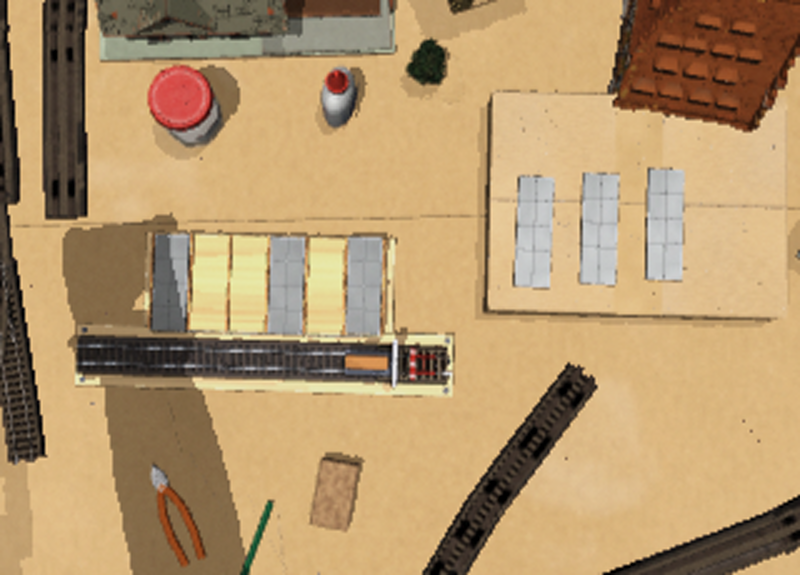

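The final top view shows three plates flat on the carton (px 533, 600 and 665), the good plates in bays 1, 4 and 6, and the gauge against the buffer (px 393). The glue bottle, jar and sanding block haven't moved.

```bash
python3 -c "
from plant import ctrl
print(ctrl.sign_off())"
```

```text
the job is handed in; nothing more can be done
None
```

The job is done and handed in: the gauge found three too-deep plates (bays 2, 3 and 5), all now lie flat on the carton, and the gauge has been run up against the buffer stop with the good plates, glue bottle, jar and sanding block left in place.

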